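# Lay out the ring repair place

## Robot

A 7-joint arm with a two-finger parallel gripper is mounted at the origin on a cart in front of the work surface, level with it; the furniture and walls round the work are solid. World frame = base frame: x ahead of the robot, y to its left, z up, the work surface at z = 0. Lengths are in m, angles in rad, forces in N, time in s.
With the tool pointing down it reaches from about 0.425 to 0.925 m from the base axis. Payload 6.8 kg.
Tool frame: the origin (TCP) lies at the very end of the fingers, on their centre line; the grasp point (between the pads) lies 19 mm behind it; z points along the fingers, y is the line along which they close (so a half turn about z gives the same grasp; the last joint's range is limited). The gripper opens to 85 mm and grips with 20 to 120 N. Pads are 22 mm wide; open, the fingers measure 114 mm over their backs; the gripper's body (76 mm by 85 mm) begins 54 mm behind the grasp point. The pads swing forward as they close: fully open they stand 13 mm farther back than shut.
Start: joints at [1.083, 0.477, 0.022, 1.555, -0.011, 1.109, -0.083], TCP at [0.25, -0.627, 0.203] pointing down, gripper open.
Joint ranges: [-2.96, 2.96], [-0.34, 2.1], [-1.41, 1.46], [0.24, 2.44], [-1.37, 4.51], [0.17, 1.92], [-2.96, 2.96]. Speed limits (rad/s): [2.39, 2.39, 3.14, 3.14, 3.14, 3.14, 3.14].

## Interface

Orientations are given as a rotation vector (axis times angle).
In Python, from bench import get_obs, grab_frame, hand_in gives the robot as it stands.
- The arm moves only by the tool drive_tool, never from a script. Its argument "rows" is a list of rows, each an object with "offset": the shift along the tool's x, y, z as a fraction of full scale, a list of three; "rotation": the turn, a rotation vector about the tool's x, y, z as a fraction of full scale, a list of three; "claw": the opening, from 0 (shut) to 1 (fully open). In form: [{"offset": [tx, ty, tz], "rotation": [wx, wy, wz], "claw": claw}, ...]. A call has 1 to 20 rows; each row is the pose to reach, as a shift and turn from the pose commanded when the call began, along the tool's axes at that moment; what a row does not reach only later rows make up. Full scale, the value 1, is 0.15 m for a shift and 2 rad for a turn. A row lasts 1/12 s, in which the tool goes at most 41.7 mm and 7.16 degrees, less where a joint would pass 70% of its speed; a pose out of reach is approached as far as the arm can. A call with a number of a shift or a turn outside -1 to 1 is refused whole. A call with a gripper value outside its range is refused whole. The fingers move at their own pace and stop on an object; "force" is the grip in N (left out, the last holds). Time passes only in rows, so rows that repeat a pose let the fingers close. It gives the time, the measured TCP pose, the force, the opening and the grip force at its end, in the units of the state.
- get_obs(): the state, without advancing time (a new reading comes with each control period).
- grab_frame(name): name is "scene" or "top" or "wrist"; returns a dict with "frame" (400x640x3 uint8, red, green, blue), "z_map" (400x640 float32, m along the optical axis (not along the pixel's ray), 0 where there is no reading), "vfov" (degrees; the focal length in pixels is half the picture's height over the tangent of half this angle, whatever the lens; pixels are square), "cx", "cy" (the principal point, pixels), "D" ([k1, k2, p1, p2, k3] as OpenCV has them; the pictures are not rectified), "R" (3x3) and "t" (3): a world point X has camera coordinates R X + t. Camera axes: x right, y down, z forward; pixel columns grow to the right and rows downward; lengths in m; the calibration is good to about 2 mm. A picture is of the moment at which its call begins.
- hand_in(): hands the job in; it is judged then, once.
The state is a dict: "clock": time; "joints": joint angles; "qvel": joint speeds; "tau": joint torques, N m; "tcp_pos": TCP position; "orientation": TCP orientation; "contact_force": force on the tool from outside, world axes, zero at the start; "moment": the same for the moment, N m; "grip_width": finger opening in m; "gripper_force": force on a finger pad.
Only numpy, scipy, OpenCV 4.12 (cv2) and the standard library are available. Lean on these libraries where they do the work, as an engineer would, in place of code of your own. Each camera call takes 0.05 s, during which the arm holds its last target. There are 200 camera calls.

## Task

Lay out the place for repairing a ring on the flat grey solder board: the fire brick flat in the middle of the board, its long side parallel to the board's short edges, and the brass ring flat on top of the brick, in the middle. Stand the square flask on the board halfway between the brick and the short edge on the side of the white brush pot, and lay the wooden ring clamp parallel to the brick, halfway between it and the opposite short edge, on the side of the black scale; flask and clamp are both centred across the board's width. Keep the flask upright and leave the spray flask and the polish bottle where they stand.

Things in the scene. Friction and masses are not known exactly. Their poses are not given: they have to be found in the camera images.
- board: grey mineral solder board lying flat, 172 (own x) x 250 (own y) x 16 (z) mm, fixed for the run; lies about in the middle, turned up to 15 degrees. Origin: centre of its underside, so its top is 16 mm above. Its short edges run along its x and lie at own y = +125 and -125 mm
- brush_pot: white ceramic pot holding a brush and a tube, 73 x 84 x 175 mm, fixed, stands beyond one rear corner of the board (left or right, differs from start to start). Origin: centre of its underside. It marks the board's end where the flask goes
- scale: small black pocket scale, 73 x 74 x 44 mm, fixed, stands beyond the other rear corner of the board. Origin: centre of its underside. It marks the board's end where the clamp goes
- brick: light grey fire brick lying flat, loose, 58 (own x) x 115 (own y) x 40 (z) mm, 0.09 to 0.18 kg. Origin: centre of its underside. Grasp across the 58 mm
- brass_ring: plain brass ring lying flat, loose, outer diameter 40, inner 32, height 14 mm, about 0.04 kg; axis = own z. Origin: centre of its underside. Grasp across the outside
- flask: small square white flask with a black round cap, loose, standing; body 31 x 32 mm square with sides along own x and y and 50 mm high, cap 25 mm in diameter up to 76 mm, about 0.09 kg. Origin: centre of its underside. Grasp the body across any two parallel sides
- clamp: wooden ring clamp lying flat: two light brown jaws held by a grey metal band in the middle, one rigid body, loose, 28 (own x) x 133 (own y, long axis) x 25 (z) mm. Origin: centre of the underside, midway along. Grasp across the 28 mm at the middle
- spray: bystander: slim round white spray flask with a black top, 32 mm in diameter, 114 mm high, loose, behind the board. Origin: centre of its underside
- polish: bystander: short round bottle with white body and large black cap, 35 mm in diameter, 81 mm high, loose, behind the board. Origin: centre of its underside

How it is judged:
At the end, for the whole second after the job is handed in: On the board: brick central (12 mm per board axis), ring on it within 12 mm of its centre, flask upright 77 mm from the board's centre toward the pot's end, clamp 77 mm toward the scale's end (15 mm per axis); brick and clamp parallel to the short edges (0.15 rad); released, at rest (x of brick in the frame of board between -0.012 and 0.012 m and y of brick in the frame of board between -0.012 and 0.012 m and z of brick in the frame of board between 0.012 and 0.02 m and angle between the y axis of each of brick, clamp and the x axis of board, either way round below 0.15 rad and angle between brick's own z axis and vertical below 0.08 rad and horizontal distance between brass_ring and brick below 0.012 m and z of brass_ring in the frame of brick between 0.036 and 0.045 m and angle between each of brass_ring, flask's own z axis and vertical below 0.1 rad and x of flask in the frame of board between -0.015 and 0.015 m and z of flask in the frame of board between 0.012 and 0.02 m and x of clamp in the frame of board between -0.015 and 0.015 m and z of clamp in the frame of board between 0.012 and 0.022 m and ((y of brush_pot in the frame of board above 0 m and y of flask in the frame of board between 0.062 and 0.092 m and y of clamp in the frame of board between -0.092 and -0.062 m) or (y of brush_pot in the frame of board below 0 m and y of flask in the frame of board between -0.092 and -0.062 m and y of clamp in the frame of board between 0.062 and 0.092 m)) and linear speed of each of brick, brass_ring, flask, clamp below 0.02 m/s and contact force between each of brick, brass_ring, flask, clamp and the fingers below 0.05 N); the robot touches nothing.
It fails at once if the flask is tipped over (angle between flask's own z axis and vertical above 0.6 rad).
It fails at once if the spray flask is disturbed (distance of spray from where it was at the start of the episode above 0.02 m or angle between spray's own z axis and vertical above 0.4 rad).
It fails at once if the polish bottle is disturbed (distance of polish from where it was at the start of the episode above 0.02 m or angle between polish's own z axis and vertical above 0.4 rad).
It also fails if it takes over 106 s, if anything falls off the work surface, if the arm or the gripper's body presses on something with over 40 N, if the wrist force passes 120 N, or if a joint passes its speed limit or range.

## Working session

There is one attempt and no reset: what is moved stays moved. The work goes in short steps, Python scripts to look and compute and a tool call to move; the robot and the scene stay as the last step left them, time stands still between calls to the robot, and variables do not carry over. Pictures are saved under pics/ and viewed, at most 14 in all, crops included, and the job is handed in when it is done.

Besides the shell and the picture viewer there is one more tool, called after "Call:" as name(argument=value, ...) on one line, values as JSON. drive_tool: Moves the arm, as the interface text tells. Its arguments: {"type":"object","properties":{"rows":{"type":"array","items":{"type":"object","properties":{"offset":{"type":"array","items":{"type":"number"}},"rotation":{"type":"array","items":{"type":"number"}},"claw":{"type":"number"}}}},"force":{"type":"number"}},"required":["rows"]}

```bash
mkdir -p pics
cat > h.py <<'E'
import numpy as np, cv2
from bench import get_obs, grab_frame
def save(name,fn):
    f=grab_frame(name); cv2.imwrite('pics/'+fn,f['frame'][:,:,::-1]); np.save('/tmp/'+name+'.npy',f,allow_pickle=True); return f
def load(name): return np.load('/tmp/'+name+'.npy',allow_pickle=True).item()
def K(f):
    fl=200/np.tan(np.radians(f['vfov'])/2); return np.array([[fl,0,f['cx']],[0,fl,f['cy']],[0,0,1.]])
def cloud(f):
    h,w=f['z_map'].shape; u,v=np.meshgrid(np.arange(w),np.arange(h))
    p=cv2.undistortPoints(np.stack([u,v],-1).reshape(-1,1,2).astype(float),K(f),np.array(f['D'],float)).reshape(h,w,2)
    z=f['z_map'][...,None]; c=np.concatenate([p*z,z],-1)
    return (c-np.array(f['t']))@np.array(f['R'])
E
python3 - <<'E'
from h import *
print(get_obs())
for n in ['top','scene']:
    f=save(n,n+'0.png'); C=-np.array(f['R']).T@f['t']; print(n,C,f['vfov'],f['D'],np.array(f['R']).round(2).tolist())
E
```

```text
{'clock': 0.0, 'joints': array([ 1.08291552,  0.47783888,  0.02237873,  1.55651648, -0.0115248 ,
        1.1093235 , -0.08306005]), 'qvel': array([-2.24183503e-03, -3.90211484e-06, -8.43426911e-04,  9.55231922e-05,
        4.04181835e-04,  2.32219883e-03, -9.33639125e-04]), 'tau': array([-6.36540717e-04, -5.96446824e+01,  1.60786439e+00, -2.81201541e+01,
        1.24084018e-02,  9.14200995e-03,  8.80572884e-06]), 'tcp_pos': array([ 0.24993961, -0.6262751 ,  0.2017731 ]), 'orientation': array([-3.08326161e+00, -5.92646215e-01,  8.00090454e-04]), 'contact_force': array([-0.30980475,  0.11924883,  0.74280085]), 'moment': array([-0.00779221, -0.01533225,  0.02545941]), 'gripper_force': 0.0, 'grip_width': 0.08522139192097639}
top [ 0.44650735 -0.01740482  1.42842153] 49.86030077321096 [-0.11443187  0.          0.          0.          0.        ] [[0.03, -1.0, -0.02], [-1.0, -0.02, -0.05], [0.05, 0.02, -1.0]]
scene [-0.05928256  0.74729447  0.74886143] 49.85395557717057 [-0.05158773  0.          0.          0.          0.        ] [[-0.76, -0.65, 0.02], [-0.4, 0.44, -0.8], [0.51, -0.62, -0.6]]
```

View pics/top0.png

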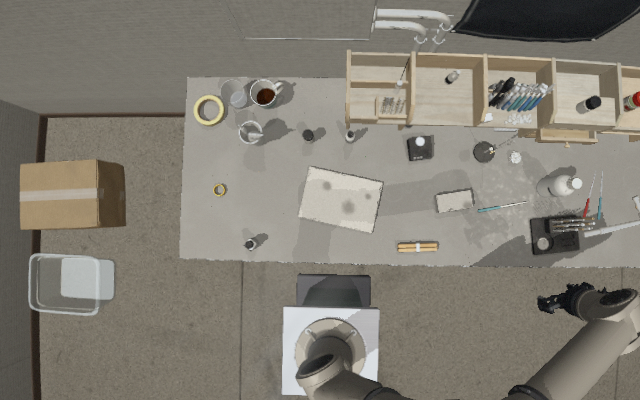

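View pics/scene0.png

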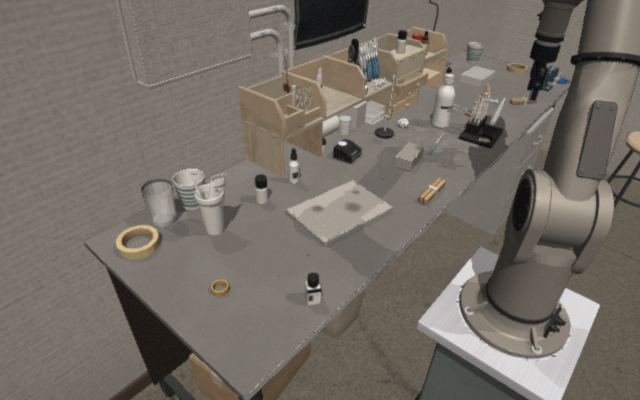

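The top view shows the board at (341,199), brick (455,200), clamp (417,247), ring (220,190), flask (251,243), pot (250,130) and scale (420,147). Polish stands at (308,135) and spray at (350,133). The scene view agrees with this.

```bash
cat >> h.py <<'E'
def plane(f,uv,z):
    uv=np.asarray(uv,float).reshape(-1,1,2); p=cv2.undistortPoints(uv,K(f),np.array(f['D'],float)).reshape(-1,2)
    R=np.array(f['R']);C=-R.T@np.array(f['t']); d=np.c_[p,np.ones(len(p))]@R
    return C+d*((z-C[2])/d[:,2])[:,None]
def blob(f,box,mask,top,lbl=''):
    u0,v0,u1,v1=box; m=np.zeros(mask.shape,np.uint8); m[v0:v1,u0:u1]=mask[v0:v1,u0:u1]
    n,l,s,c=cv2.connectedComponentsWithStats(m); 
    if n<2: print(lbl,'none'); return
    k=1+s[1:,4].argmax(); cn=max(cv2.findContours((l==k).astype(np.uint8),0,2)[0],key=len)
    P=plane(f,cn.reshape(-1,2),top)[:,:2].astype(np.float32)
    r=cv2.minAreaRect(P*1000); v,u=np.where(l==k)
    print(lbl,'px',s[k,4],'rect c',np.round(r[0],1),'size',np.round(r[1],1),'ang',round(r[2],1),'mean',(plane(f,np.c_[u,v],top).mean(0)*1000).round(1), 'box',np.round(cv2.boxPoints(r)).tolist())
E
python3 - <<'E'
from h import *
f=load('top'); C=cloud(f); Z=C[...,2]; g=f['frame'].astype(int)
def st(n,u,v): print(n,(C[v,u]*1000).round(),g[v,u])
for n,u,v in [('table',270,210),('table',400,180),('board',341,190),('board',320,210),('brick',455,200),('clamp',405,247),('clampm',417,247),('ring',214,190),('flask',250,244),('spray',351,134)]: st(n,u,v)
hi=lambda a,b:((Z>a)&(Z<b))
blob(f,(290,155,395,240),hi(.008,.03),.016,'board')
blob(f,(425,180,485,220),hi(.025,.06),.04,'brick')
blob(f,(385,230,450,262),hi(.010,.045),.025,'clamp')
blob(f,(200,175,240,205),hi(.006,.03),.014,'ring')
blob(f,(235,228,270,258),hi(.03,.06),.05,'flaskbody')
blob(f,(235,228,270,258),hi(.06,.1),.076,'cap')
S=g.max(2)-g.min(2)
blob(f,(200,175,240,205),S>60,.014,'ringcol')
blob(f,(385,230,450,262),S>45,.025,'clampcol')
for n,b in [('polish',(295,120,320,148)),('spray',(335,118,365,148)),('scale',(400,130,440,165)),('pot',(232,105,268,148))]:
    u0,v0,u1,v1=b;q=C[v0:v1,u0:u1].reshape(-1,3);q=q[q[:,2]>.03];print(n,q.min(0).round(3),q.max(0).round(3))
cv2.imwrite('pics/flaskcrop.png',cv2.resize(f['frame'][220:265,195:290,::-1],None,fx=8,fy=8,interpolation=cv2.INTER_NEAREST))
E
```

```text
table [467. 212.   1.] [164 160 152]
table [ 577. -219.   -3.] [159 155 147]
board [538. -23.  17.] [198 193 183]
board [471.  44.  12.] [197 192 182]
brick [ 513. -393.   40.] [193 188 178]
clamp [ 357. -236.   25.] [194 173 129]
clampm [ 358. -275.   25.] [220 224 225]
ring [529. 404.   5.] [114  92  40]
flask [356. 261.  74.] [76 71 69]
spray [706. -50. 113.] [90 87 85]
board px 3891 rect c [507.8 -20.7] size [249.1 171.4] ang 79.0 mean [507.4 -21.   16. ] box [[400.0, -127.0], [568.0, -159.0], [616.0, 85.0], [448.0, 118.0]]
brick px 641 rect c [ 509.7 -389.5] size [ 58.7 117.3] ang 10.4 mean [ 509.8 -389.4   40. ] box [[470.0, -337.0], [491.0, -452.0], [549.0, -442.0], [528.0, -326.0]]
clamp px 325 rect c [ 357.7 -276.6] size [ 26.  127.6] ang 1.2 mean [ 357.4 -275.8   25. ] box [[343.0, -213.0], [346.0, -341.0], [372.0, -340.0], [369.0, -213.0]]
ring px 52 rect c [530.2 385.6] size [36.8 37.8] ang 1.4 mean [531. 385.  14.] box [[511.0, 404.0], [512.0, 366.0], [549.0, 367.0], [548.0, 405.0]]
flaskbody px 44 rect c [355.5 258.1] size [38.7 25.2] ang 8.1 mean [356.2 257.9  50. ] box [[335.0, 268.0], [338.0, 243.0], [376.0, 248.0], [373.0, 273.0]]
cap px 52 rect c [354.6 265.1] size [22.1 22.4] ang 1.8 mean [354.4 264.6  76. ] box [[343.0, 276.0], [344.0, 254.0], [366.0, 254.0], [365.0, 277.0]]
ringcol px 51 rect c [530.1 385.6] size [37.  37.6] ang 2.2 mean [529.8 385.6  14. ] box [[511.0, 404.0], [512.0, 366.0], [549.0, 368.0], [548.0, 405.0]]
clampcol px 139 rect c [ 355.3 -240.6] size [22.7 55.5] ang 1.3 mean [ 355.5 -240.1   25. ] box [[343.0, -213.0], [345.0, -269.0], [367.0, -268.0], [366.0, -213.0]]
polish [ 0.447 -0.017  0.035] [0.726 0.105 1.428]
spray [ 0.447 -0.088  0.032] [ 0.747 -0.017  1.428]
scale [ 0.447 -0.315  0.03 ] [ 0.721 -0.017  1.428]
pot [ 0.447 -0.017  0.031] [0.812 0.344 1.428]
```

```bash
cat >> h.py <<'E'
from scipy.spatial.transform import Rotation as Rn
def down(deg):
    a=np.radians(deg); return np.array([[np.cos(a),np.sin(a),0],[np.sin(a),-np.cos(a),0],[0,0,-1]])
def plan(*wps):
    o=get_obs(); p=o['tcp_pos']*1000; R=Rn.from_rotvec(o['orientation']).as_matrix()
    print('t',round(o['clock'],2),'tcp',p.round(1),'psi',round(np.degrees(np.arctan2(R[1,0],R[0,0])),1),'w',round(o['grip_width']*1000,1))
    for x,y,z,psi in wps:
        q=np.array([x,y,z]); Q=down(psi); s=R.T@(q-p); w=Rn.from_matrix(R.T@Q).as_rotvec()
        n=max(int(np.ceil(np.abs(s).max()/148)),1)
        for i in range(n):   # split; rotation done in the first call when n>1
            Ri=Q if i else R
            si=Ri.T@((q-p)/n)
            n_rows=max(np.linalg.norm(si)/41.7,0 if i else np.degrees(np.linalg.norm(w))/7.16)
            print((si/150).round(3).tolist(),(w/2).round(3).tolist() if i==0 else [0,0,0],'rows>=',round(n_rows,1))
        p,R=q,Q
E
python3 - <<'E'
from h import *
plan((510,-389.5,150,100.4),(510,-389.5,5,100.4))
f=load('top');C=cloud(f);V=f['z_map']>0
for n,b in [('polish',(295,120,320,148)),('spray',(335,118,365,148)),('scale',(400,130,440,165)),('pot',(232,105,268,148))]:
    u0,v0,u1,v1=b;q=C[v0:v1,u0:u1].reshape(-1,3)[V[v0:v1,u0:u1].ravel()];q=q[q[:,2]>.03];print(n,q.min(0).round(3),q.max(0).round(3))
E
```

```text
t 0.1 tcp [ 250.  -626.4  201.9] psi 21.8 w 85.5
[0.732, -0.275, 0.116] [-0.001, -0.001, -0.686] rows>= 11.0
[0.413, 0.663, 0.115] [0, 0, 0] rows>= 2.8
[0.413, 0.663, 0.115] [0, 0, 0] rows>= 2.8
[0.0, 0.0, 0.967] [0.0, 0.0, 0.0] rows>= 3.5
polish [0.693 0.071 0.035] [0.726 0.105 0.086]
spray [ 0.696 -0.088  0.032] [ 0.747 -0.029  0.21 ]
scale [ 0.654 -0.315  0.03 ] [ 0.721 -0.237  0.049]
pot [0.669 0.217 0.031] [0.812 0.344 0.176]
```

Call:
drive_tool(rows=[{"offset": [0.732,-0.275,0.116],"rotation": [0,0,-0.686],"claw": 1},{"offset": [0.732,-0.275,0.116],"rotation": [0,0,-0.686],"claw": 1},{"offset": [0.732,-0.275,0.116],"rotation": [0,0,-0.686],"claw": 1},{"offset": [0.732,-0.275,0.116],"rotation": [0,0,-0.686],"claw": 1},{"offset": [0.732,-0.275,0.116],"rotation": [0,0,-0.686],"claw": 1},{"offset": [0.732,-0.275,0.116],"rotation": [0,0,-0.686],"claw": 1},{"offset": [0.732,-0.275,0.116],"rotation": [0,0,-0.686],"claw": 1},{"offset": [0.732,-0.275,0.116],"rotation": [0,0,-0.686],"claw": 1},{"offset": [0.732,-0.275,0.116],"rotation": [0,0,-0.686],"claw": 1},{"offset": [0.732,-0.275,0.116],"rotation": [0,0,-0.686],"claw": 1},{"offset": [0.732,-0.275,0.116],"rotation": [0,0,-0.686],"claw": 1},{"offset": [0.732,-0.275,0.116],"rotation": [0,0,-0.686],"claw": 1}])

```text
clock: 1.1
tcp_pos: [0.3366, -0.5477, 0.1849]
orientation: [-2.006, -2.416, -0.001]
contact_force: [-0.2, -1.0, 0.3]
grip_width: 0.0854
gripper_force: 0.0
```

Call:
drive_tool(rows=[{"offset": [0.413,0.663,0.115],"rotation": [0,0,0],"claw": 1},{"offset": [0.413,0.663,0.115],"rotation": [0,0,0],"claw": 1},{"offset": [0.413,0.663,0.115],"rotation": [0,0,0],"claw": 1},{"offset": [0.413,0.663,0.115],"rotation": [0,0,0],"claw": 1}])

```text
clock: 1.43
tcp_pos: [0.4308, -0.4607, 0.1672]
orientation: [-2.002, -2.42, -0.01]
contact_force: [0.7, 1.6, -0.3]
grip_width: 0.0854
gripper_force: 0.0
```

Call:
drive_tool(rows=[{"offset": [0.413,0.663,0.115],"rotation": [0,0,0],"claw": 1},{"offset": [0.413,0.663,0.115],"rotation": [0,0,0],"claw": 1},{"offset": [0.413,0.663,0.115],"rotation": [0,0,0],"claw": 1},{"offset": [0.413,0.663,0.115],"rotation": [0,0,0],"claw": 1},{"offset": [0.413,0.663,0.115],"rotation": [0,0,0],"claw": 1},{"offset": [0.413,0.663,0.115],"rotation": [0,0,0],"claw": 1}])

```text
clock: 1.93
tcp_pos: [0.5096, -0.3908, 0.1506]
orientation: [-2.014, -2.41, 0.002]
contact_force: [0.2, 0.1, -0.3]
grip_width: 0.0856
gripper_force: 0.0
```

Run:
```python
from h import *
plan((510,-389.5,5,100.4))
f=save('wrist','w1.png');C=cloud(f);Z=C[...,2];V=f['z_map']>0
print((-np.array(f['R']).T@f['t']).round(3),V.mean())
blob(f,(0,0,640,400),(Z>.03)&(Z<.055)&V,.04,'brick')
```

```text
t 1.93 tcp [ 509.6 -390.8  150.6] psi 100.2 w 85.6
[0.008, 0.005, 0.971] [-0.001, 0.0, -0.001] rows>= 3.5
[ 0.497 -0.323  0.322] 0.9959296875
brick px 6193 rect c [ 510.9 -391.6] size [ 57.5 113.5] ang 10.3 mean [ 510.4 -388.8   40. ] box [[472.0, -341.0], [493.0, -453.0], [549.0, -442.0], [529.0, -331.0]]
```

View pics/w1.png

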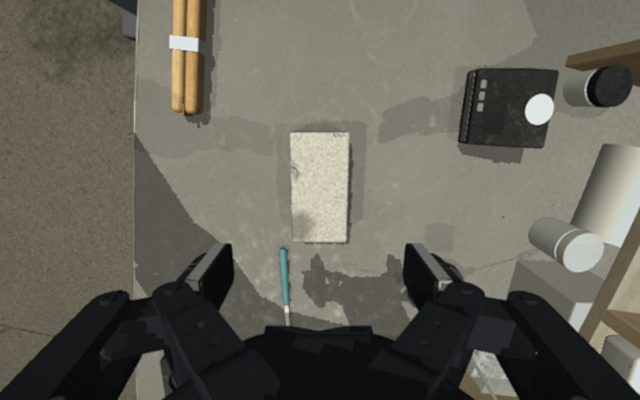

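Wrist view: the brick is at (320,187) between the open fingers and matches the top-camera measurement. Descending to grip.

Call:
drive_tool(rows=[{"offset": [0.008,0,0.6],"rotation": [0,0,0],"claw": 1},{"offset": [0.008,0,0.6],"rotation": [0,0,0],"claw": 1},{"offset": [0.008,0,0.6],"rotation": [0,0,0],"claw": 1},{"offset": [0.008,0,0.8],"rotation": [0,0,0],"claw": 1},{"offset": [0.008,0,0.9],"rotation": [0,0,0],"claw": 1},{"offset": [0.008,0,0.97],"rotation": [0,0,0],"claw": 1},{"offset": [0.008,0,0.97],"rotation": [0,0,0],"claw": 1},{"offset": [0.008,0,0.97],"rotation": [0,0,0],"claw": 0.5},{"offset": [0.008,0,0.97],"rotation": [0,0,0],"claw": 0.5},{"offset": [0.008,0,0.97],"rotation": [0,0,0],"claw": 0.5},{"offset": [0.008,0,0.97],"rotation": [0,0,0],"claw": 0.3},{"offset": [0.008,0,0.97],"rotation": [0,0,0],"claw": 0.3},{"offset": [0.008,0,0.97],"rotation": [0,0,0],"claw": 0.3},{"offset": [0.008,0,0.97],"rotation": [0,0,0],"claw": 0.3}], force=50)

```text
clock: 3.15
tcp_pos: [0.5128, -0.3927, 0.0114]
orientation: [2.008, 2.405, -0.002]
contact_force: [-5.0, 0.4, 25.9]
grip_width: 0.0257
gripper_force: 12.8
```

Run:
```python
from h import *
plan((510.5,-390,100,100.4),(508,-21,100,169),(508,-21,22,169))
```

```text
t 3.15 tcp [ 512.8 -392.7   11.4] psi 100.3 w 25.7
[0.016, -0.009, -0.591] [0.002, 0.004, -0.001] rows>= 2.1
[0.808, 0.143, 0.0] [0.0, 0.0, -0.599] rows>= 9.6
[0.162, 0.804, 0.0] [0, 0, 0] rows>= 2.9
[0.162, 0.804, 0.0] [0, 0, 0] rows>= 2.9
[0.0, 0.0, 0.52] [0.0, 0.0, 0.0] rows>= 1.9
```

Run:
```python
from h import *
f=save('wrist','w2.png');s=save('scene','s2.png')
a=f['frame'][100:400,120:520];b=cv2.resize(s['frame'][60:260,330:560],None,fx=1.5,fy=1.5)
cv2.imwrite('pics/c2.png',np.hstack([a,b])[:,:,::-1])
print(get_obs()['contact_force'],get_obs()['gripper_force'])
```

```text
[-5.1859659  -0.44593158 25.7063335 ] 12.767055406293366
```

View pics/c2.png

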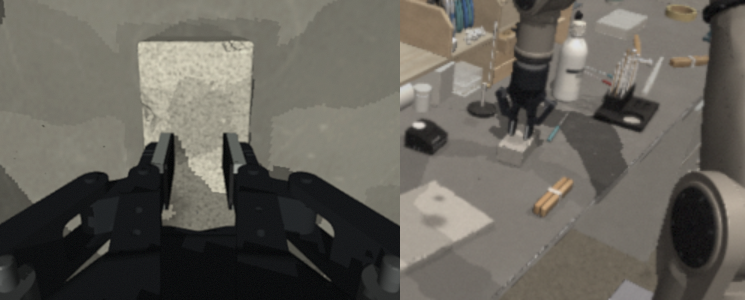

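Crop: the fingers appear to have closed on top of the brick, with pads at about (165,170) and (235,170), instead of at its sides. Checking heights.

Run:
```python
from h import *
f=load('wrist');C=cloud(f);print(-np.array(f['R']).T@f['t'])
for v in range(140,340,20): print(v,[tuple((C[v,u]*1000).round().astype(int)) for u in (230,265,288,320,358,372)])
np.set_printoptions(linewidth=200)
V=f['z_map']>0
m=V&(C[...,2]>.03)&(C[...,2]<.055);blob(f,(240,130,390,330),m,.04,'b')
t=grab_frame('top');c=cloud(t);print('top',[(c[v,u]*1000).round() for u,v in [(455,190),(440,205),(470,205),(455,210)]])
```

```text
[ 0.49923463 -0.32390481  0.18209251]
140 [(np.int64(449), np.int64(-348), np.int64(1)), (np.int64(475), np.int64(-341), np.int64(30)), (np.int64(487), np.int64(-338), np.int64(32)), (np.int64(503), np.int64(-336), np.int64(32)), (np.int64(522), np.int64(-332), np.int64(31)), (np.int64(536), np.int64(-332), np.int64(2))]
160 [(np.int64(450), np.int64(-360), np.int64(1)), (np.int64(478), np.int64(-349), np.int64(40)), (np.int64(489), np.int64(-347), np.int64(41)), (np.int64(505), np.int64(-345), np.int64(40)), (np.int64(523), np.int64(-341), np.int64(40)), (np.int64(530), np.int64(-340), np.int64(39))]
180 [(np.int64(451), np.int64(-374), np.int64(-1)), (np.int64(479), np.int64(-359), np.int64(40)), (np.int64(491), np.int64(-357), np.int64(41)), (np.int64(507), np.int64(-355), np.int64(39)), (np.int64(525), np.int64(-351), np.int64(40)), (np.int64(541), np.int64(-357), np.int64(1))]
200 [(np.int64(452), np.int64(-387), np.int64(0)), (np.int64(480), np.int64(-371), np.int64(38)), (np.int64(492), np.int64(-368), np.int64(39)), (np.int64(508), np.int64(-365), np.int64(40)), (np.int64(528
[... 1390 characters left out ...]
nt64(-423), np.int64(41)), (np.int64(520), np.int64(-373), np.int64(110)), (np.int64(524), np.int64(-372), np.int64(110))]
320 [(np.int64(481), np.int64(-400), np.int64(95)), (np.int64(495), np.int64(-377), np.int64(119)), (np.int64(503), np.int64(-442), np.int64(39)), (np.int64(522), np.int64(-437), np.int64(41)), (np.int64(519), np.int64(-372), np.int64(119)), (np.int64(523), np.int64(-372), np.int64(120))]
b px 16130 rect c [ 511.6 -389.7] size [ 58.2 111.6] ang 10.9 mean [ 508.6 -377.4   40. ] box [[472.0, -340.0], [494.0, -450.0], [551.0, -439.0], [530.0, -329.0]]
top [array([ 542., -380.,   89.]), array([ 496., -346.,   35.]), array([ 485., -333.,  400.]), array([ 481., -404.,    3.])]
```

Call:
drive_tool(rows=[{"offset": [0,0,-0.3],"rotation": [0,0,0],"claw": 0.3},{"offset": [0,0,-0.6],"rotation": [0,0,0],"claw": 0.6},{"offset": [0,0,-0.6],"rotation": [0,0,0],"claw": 1},{"offset": [0,0,-0.6],"rotation": [0,0,0],"claw": 1},{"offset": [0,0,-0.6],"rotation": [0,0,0],"claw": 1},{"offset": [0,0,-0.6],"rotation": [0,0,0],"claw": 1},{"offset": [0,0,-0.6],"rotation": [0,0,0],"claw": 1},{"offset": [0,0,-0.6],"rotation": [0,0,0],"claw": 1}])

```text
clock: 3.97
tcp_pos: [0.5094, -0.3886, 0.0942]
orientation: [-2.01, -2.412, 0.0]
contact_force: [0.1, 0.2, -0.2]
grip_width: 0.0854
gripper_force: 0.0
```

Run:
```python
from h import *
plan((510.5,-390,2,100.4))
f=save('wrist','w3.png');C=cloud(f);Z=C[...,2];V=f['z_map']>0
blob(f,(230,0,400,400),(Z>.03)&(Z<.055)&V,.04,'brick')
P=C[(Z>.055)&V]; R=Rn.from_rotvec(get_obs()['orientation']).as_matrix(); q=(P-get_obs()['tcp_pos'])@R*1000
q=q[(q[:,2]>-60)]
for s in (-1,1):
    k=q[q[:,1]*s>0]; print(s,'min|y|',np.percentile(k[:,1]*s,[0.5,50,99.5]).round(),'x',np.percentile(k[:,0],[1,99]).round(),'zmax',k[:,2].max().round())
```

```text
t 3.97 tcp [ 509.4 -388.6   94.2] psi 100.4 w 85.4
[-0.012, 0.006, 0.615] [-0.001, -0.001, -0.0] rows>= 2.2
brick px 9115 rect c [ 511.  -391.5] size [ 57.6 113.9] ang 10.2 mean [ 510.3 -388.1   40. ] box [[473.0, -341.0], [493.0, -453.0], [549.0, -442.0], [529.0, -330.0]]
-1 min|y| [43. 43. 56.] x [-10.  12.] zmax -41.0
1 min|y| [ 42. 251. 292.] x [-147.   12.] zmax 39.0
```

Depth shows the open fingertips about 41 mm behind the reported TCP, roughly 28 mm more than stated. This fits the first touch: tips on the brick top (40 mm) at TCP z = 11 mm. I'll step lower and watch the force.

Call:
drive_tool(rows=[{"offset": [-0.01,0.006,0.3],"rotation": [0,0,0],"claw": 1},{"offset": [-0.01,0.006,0.5],"rotation": [0,0,0],"claw": 1},{"offset": [-0.01,0.006,0.6],"rotation": [0,0,0],"claw": 1},{"offset": [-0.01,0.006,0.65],"rotation": [0,0,0],"claw": 1},{"offset": [-0.01,0.006,0.65],"rotation": [0,0,0],"claw": 1},{"offset": [-0.01,0.006,0.65],"rotation": [0,0,0],"claw": 1}])

```text
clock: 4.52
tcp_pos: [0.5117, -0.3904, -0.0018]
orientation: [2.011, 2.413, 0.0]
contact_force: [-0.1, -0.0, -0.1]
grip_width: 0.0855
gripper_force: 0.0
```

Run:
```python
from h import *
plan((510.5,-390,-15,100.4)); print(get_obs()['contact_force'])
f=save('wrist','w4.png');s=save('scene','s4.png');C=cloud(f);Z=C[...,2];V=f['z_map']>0
R=Rn.from_rotvec(get_obs()['orientation']).as_matrix(); q=(C-get_obs()['tcp_pos'])@R*1000
for v in range(200,330,10): print(v,[tuple((C[v,u]*1000).round().astype(int).tolist()) for u in range(180,261,16)])
a=f['frame'][100:400,120:520];b=cv2.resize(s['frame'][80:230,430:545],None,fx=2.6,fy=2)
cv2.imwrite('pics/c4.png',np.hstack([a,b])[:,:,::-1])
```

```text
t 4.52 tcp [ 511.7 -390.4   -1.8] psi 100.4 w 85.5
[0.004, -0.007, 0.088] [0.0, 0.0, -0.0] rows>= 0.3
[-0.14994119 -0.0486216  -0.12251476]
200 [(424, -386, 0), (433, -384, 0), (443, -382, 0), (453, -381, -1), (463, -379, 1), (479, -364, 40)]
210 [(424, -393, 0), (434, -391, 1), (444, -389, 0), (454, -387, 1), (464, -385, 0), (479, -370, 37)]
220 [(424, -400, 0), (434, -397, 0), (444, -396, -1), (455, -394, 1), (464, -392, -1), (479, -377, 34)]
230 [(424, -406, 0), (435, -404, 0), (445, -402, 0), (455, -401, -1), (465, -399, 0), (480, -382, 34)]
240 [(425, -413, 1), (435, -411, 0), (445, -410, -1), (456, -408, -1), (466, -406, -1), (481, -386, 36)]
250 [(425, -420, 0), (435, -419, 0), (462, -388, 52), (468, -390, 45), (467, -413, 0), (482, -391, 38)]
260 [(426, -427, 1), (456, -393, 54), (465, -388, 60), (469, -394, 47), (467, -420, 0), (482, -397, 37)]
270 [(426, -436, -1), (462, -387, 70), (468, -388, 68), (470, -398, 49), (468, -427, 1), (479, -425, 0)]
280 [(457, -393, 71), (465, -387, 77), (468, -392, 68), (470, -404, 49), (469, -435, 0), (480, -432, 0)]
290 [(463, -387, 85), (465, -392, 77), (469, -396, 70), (471, -408, 51), (470, -442, 0), (481, -440, 0)]
300 [(465, -387, 90), (470, -385, 90), (470, -399, 71), (459, -453, -1), (471, -450, 0), (482, -448, 0)]
310 [(470, -381, 101), (475, -380, 102), (479, -378, 102), (460, -460, 0), (472, -458, 1), (482, -457, -1)]
320 [(472, -380, 106), (476, -380, 105), (481, -378, 107), (461, -469, 0), (472, -466, 1), (483, -464, 0)]
```

View pics/c4.png

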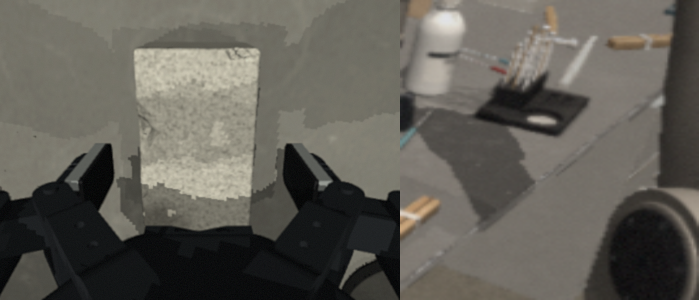

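Left crop: the pads straddle the brick at about (95,175) and (300,175), with tips at z≈45 while the reported TCP is z≈-2. So the reported TCP lies about 30 mm beyond the real tips, and I'll command correspondingly lower while watching force.

Call:
drive_tool(rows=[{"offset": [0.004,-0.007,0.1],"rotation": [0,0,0],"claw": 1},{"offset": [0.004,-0.007,0.15],"rotation": [0,0,0],"claw": 1},{"offset": [0.004,-0.007,0.19],"rotation": [0,0,0],"claw": 1},{"offset": [0.004,-0.007,0.19],"rotation": [0,0,0],"claw": 1},{"offset": [0.004,-0.007,0.19],"rotation": [0,0,0],"claw": 1}])

```text
clock: 5.03
tcp_pos: [0.5102, -0.39, -0.0304]
orientation: [-2.012, -2.413, 0.0]
contact_force: [0.3, -0.7, -0.2]
grip_width: 0.0857
gripper_force: 0.0
```

Call:
drive_tool(rows=[{"offset": [0,0,0],"rotation": [0,0,0],"claw": 0.5},{"offset": [0,0,0],"rotation": [0,0,0],"claw": 0.5},{"offset": [0,0,0],"rotation": [0,0,0],"claw": 0.5},{"offset": [0,0,0],"rotation": [0,0,0],"claw": 0.5},{"offset": [0,0,0],"rotation": [0,0,0],"claw": 0.4},{"offset": [0,0,0],"rotation": [0,0,0],"claw": 0.4}], force=50)

```text
clock: 5.53
tcp_pos: [0.5107, -0.3903, -0.0298]
orientation: [2.011, 2.412, 0.0]
contact_force: [0.7, 1.3, 6.0]
grip_width: 0.0577
gripper_force: 54.2
```

Run:
```python
from h import *
plan((510.5,-390,70,100.4),(508,-21,70,169))
```

```text
t 5.53 tcp [ 510.7 -390.3  -29.8] psi 100.4 w 57.7
[0.002, -0.0, -0.666] [0.0, 0.0, -0.0] rows>= 2.4
[0.808, 0.143, 0.0] [0.0, 0.0, -0.599] rows>= 9.6
[0.162, 0.804, 0.0] [0, 0, 0] rows>= 2.9
[0.162, 0.804, 0.0] [0, 0, 0] rows>= 2.9
```

Call:
drive_tool(rows=[{"offset": [0,0,-0.2],"rotation": [0,0,0],"claw": 0.4},{"offset": [0,0,-0.45],"rotation": [0,0,0],"claw": 0.4},{"offset": [0,0,-0.666],"rotation": [0,0,0],"claw": 0.4},{"offset": [0,0,-0.666],"rotation": [0,0,0],"claw": 0.4},{"offset": [0,0,-0.666],"rotation": [0,0,0],"claw": 0.4}])

```text
clock: 5.95
tcp_pos: [0.5111, -0.3907, 0.0712]
orientation: [2.009, 2.41, 0.0]
contact_force: [-0.7, 0.1, -2.3]
grip_width: 0.0578
gripper_force: 54.2
```

Call:
drive_tool(rows=[{"offset": [0.808,0.143,0],"rotation": [0,0,-0.599],"claw": 0.4},{"offset": [0.808,0.143,0],"rotation": [0,0,-0.599],"claw": 0.4},{"offset": [0.808,0.143,0],"rotation": [0,0,-0.599],"claw": 0.4},{"offset": [0.808,0.143,0],"rotation": [0,0,-0.599],"claw": 0.4},{"offset": [0.808,0.143,0],"rotation": [0,0,-0.599],"claw": 0.4},{"offset": [0.808,0.143,0],"rotation": [0,0,-0.599],"claw": 0.4},{"offset": [0.808,0.143,0],"rotation": [0,0,-0.599],"claw": 0.4},{"offset": [0.808,0.143,0],"rotation": [0,0,-0.599],"claw": 0.4},{"offset": [0.808,0.143,0],"rotation": [0,0,-0.599],"claw": 0.4},{"offset": [0.808,0.143,0],"rotation": [0,0,-0.599],"claw": 0.4},{"offset": [0.808,0.143,0],"rotation": [0,0,-0.599],"claw": 0.4}])

```text
clock: 6.87
tcp_pos: [0.5077, -0.2663, 0.0672]
orientation: [-0.297, -3.124, -0.003]
contact_force: [1.0, 0.2, -0.8]
grip_width: 0.0573
gripper_force: 54.3
```

Call:
drive_tool(rows=[{"offset": [0.162,0.804,0],"rotation": [0,0,0],"claw": 0.4},{"offset": [0.162,0.804,0],"rotation": [0,0,0],"claw": 0.4},{"offset": [0.162,0.804,0],"rotation": [0,0,0],"claw": 0.4},{"offset": [0.162,0.804,0],"rotation": [0,0,0],"claw": 0.4},{"offset": [0.162,0.804,0],"rotation": [0,0,0],"claw": 0.4}])

```text
clock: 7.28
tcp_pos: [0.5078, -0.1405, 0.0686]
orientation: [-0.295, -3.126, -0.002]
contact_force: [0.7, -0.9, -1.1]
grip_width: 0.0573
gripper_force: 54.2
```

Call:
drive_tool(rows=[{"offset": [0.162,0.804,0],"rotation": [0,0,0],"claw": 0.4},{"offset": [0.162,0.804,0],"rotation": [0,0,0],"claw": 0.4},{"offset": [0.162,0.804,0],"rotation": [0,0,0],"claw": 0.4},{"offset": [0.162,0.804,0],"rotation": [0,0,0],"claw": 0.4},{"offset": [0.162,0.804,0],"rotation": [0,0,0],"claw": 0.4},{"offset": [0.162,0.804,0],"rotation": [0,0,0],"claw": 0.4},{"offset": [0.162,0.804,0],"rotation": [0,0,0],"claw": 0.4}])

```text
clock: 7.87
tcp_pos: [0.5074, -0.0231, 0.0687]
orientation: [-0.307, -3.125, 0.002]
contact_force: [0.9, 0.3, -1.3]
grip_width: 0.0572
gripper_force: 54.3
```

Run:
```python
from h import *
plan((508,-21,-12,169))
f=save('wrist','w5.png');C=cloud(f);Z=C[...,2];V=f['z_map']>0
blob(f,(0,0,640,400),(Z>.006)&(Z<.03)&V,.016,'board(wrist)')
blob(f,(200,100,440,400),(Z>.11)&(Z<.16)&V,.14,'brick')
```

```text
t 7.87 tcp [507.4 -23.1  68.7] psi 168.8 w 57.2
[-0.002, 0.015, 0.538] [-0.001, -0.001, -0.002] rows>= 1.9
board(wrist) px 34153 rect c [503.2 -20.2] size [248.7 161.7] ang 78.7 mean [477.8 -13.8  16. ] box [[400.0, -126.0], [558.0, -158.0], [607.0, 86.0], [448.0, 118.0]]
brick px 29767 rect c [488.8 -18.4] size [101.9  78.3] ang 78.8 mean [485.7 -18.1 140. ] box [[441.0, -61.0], [517.0, -76.0], [537.0, 24.0], [460.0, 39.0]]
```

View pics/w5.png

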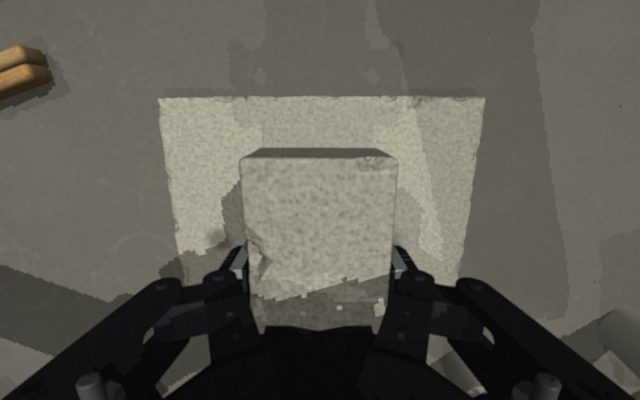

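Wrist view: the brick is held square at (318,240), centred over the board, whose far edge runs from (160,97) to (485,97). Lowering and releasing.

Call:
drive_tool(rows=[{"offset": [-0.002,0.012,0.25],"rotation": [0,0,0],"claw": 0.4},{"offset": [-0.002,0.012,0.4],"rotation": [0,0,0],"claw": 0.4},{"offset": [-0.002,0.012,0.48],"rotation": [0,0,0],"claw": 0.4},{"offset": [-0.002,0.012,0.52],"rotation": [0,0,0],"claw": 0.4},{"offset": [-0.002,0.012,0.545],"rotation": [0,0,0],"claw": 0.4},{"offset": [-0.002,0.012,0.545],"rotation": [0,0,0],"claw": 0.4},{"offset": [-0.002,0.012,0.545],"rotation": [0,0,0],"claw": 0.4},{"offset": [-0.002,0.012,0.545],"rotation": [0,0,0],"claw": 0.4}])

```text
clock: 8.58
tcp_pos: [0.5092, -0.0192, -0.0114]
orientation: [0.301, 3.125, 0.0]
contact_force: [-0.1, 0.1, -1.6]
grip_width: 0.0576
gripper_force: 54.3
```

Call:
drive_tool(rows=[{"offset": [0,0,0],"rotation": [0,0,0],"claw": 0.75},{"offset": [0,0,0],"rotation": [0,0,0],"claw": 1},{"offset": [0,0,0],"rotation": [0,0,0],"claw": 1},{"offset": [0,0,0],"rotation": [0,0,0],"claw": 1},{"offset": [0,0,0],"rotation": [0,0,0],"claw": 1},{"offset": [0,0,-0.3],"rotation": [0,0,0],"claw": 1},{"offset": [0,0,-0.6],"rotation": [0,0,0],"claw": 1},{"offset": [0,0,-0.6],"rotation": [0,0,0],"claw": 1},{"offset": [0,0,-0.6],"rotation": [0,0,0],"claw": 1},{"offset": [0,0,-0.6],"rotation": [0,0,0],"claw": 1}])

```text
clock: 9.42
tcp_pos: [0.5084, -0.0195, 0.0777]
orientation: [0.301, 3.126, -0.001]
contact_force: [0.4, -0.9, -1.5]
grip_width: 0.0855
gripper_force: 0.0
```

Run:
```python
from h import *
f=save('wrist','w6.png');C=cloud(f);Z=C[...,2];V=f['z_map']>0
blob(f,(200,50,440,400),(Z>.045)&(Z<.065)&V,.056,'brick')
plan((357.5,-276,60,91.2),(357.5,-276,-31,91.2))
```

```text
brick px 11983 rect c [510.9 -18.8] size [ 57.4 113.9] ang 78.8 mean [506.6 -18.1  56. ] box [[450.0, -36.0], [561.0, -58.0], [572.0, -2.0], [461.0, 20.0]]
t 9.47 tcp [507.6 -19.5  76.9] psi 169.0 w 85.4
[0.328, -0.935, 0.057] [-0.001, -0.0, 0.679] rows>= 10.9
[-0.844, -0.518, 0.056] [0, 0, 0] rows>= 3.6
[0.0, 0.0, 0.607] [0.0, 0.0, 0.0] rows>= 2.2
```

Brick placed within about 3 mm. Next the clamp.

Call:
drive_tool(rows=[{"offset": [0.328,-0.935,0.057],"rotation": [0,0,0.679],"claw": 1},{"offset": [0.328,-0.935,0.057],"rotation": [0,0,0.679],"claw": 1},{"offset": [0.328,-0.935,0.057],"rotation": [0,0,0.679],"claw": 1},{"offset": [0.328,-0.935,0.057],"rotation": [0,0,0.679],"claw": 1},{"offset": [0.328,-0.935,0.057],"rotation": [0,0,0.679],"claw": 1},{"offset": [0.328,-0.935,0.057],"rotation": [0,0,0.679],"claw": 1},{"offset": [0.328,-0.935,0.057],"rotation": [0,0,0.679],"claw": 1},{"offset": [0.328,-0.935,0.057],"rotation": [0,0,0.679],"claw": 1},{"offset": [0.328,-0.935,0.057],"rotation": [0,0,0.679],"claw": 1},{"offset": [0.328,-0.935,0.057],"rotation": [0,0,0.679],"claw": 1},{"offset": [0.328,-0.935,0.057],"rotation": [0,0,0.679],"claw": 1},{"offset": [0.328,-0.935,0.057],"rotation": [0,0,0.679],"claw": 1},{"offset": [0.328,-0.935,0.057],"rotation": [0,0,0.679],"claw": 1}])

```text
clock: 10.55
tcp_pos: [0.4322, -0.1471, 0.0679]
orientation: [-2.192, -2.247, 0.002]
contact_force: [-0.1, -0.6, 0.9]
grip_width: 0.0854
gripper_force: 0.0
```

Call:
drive_tool(rows=[{"offset": [-0.844,-0.518,0.056],"rotation": [0,0,0],"claw": 0.7},{"offset": [-0.844,-0.518,0.056],"rotation": [0,0,0],"claw": 0.7},{"offset": [-0.844,-0.518,0.056],"rotation": [0,0,0],"claw": 0.7},{"offset": [-0.844,-0.518,0.056],"rotation": [0,0,0],"claw": 0.7},{"offset": [-0.844,-0.518,0.056],"rotation": [0,0,0],"claw": 0.7},{"offset": [-0.844,-0.518,0.056],"rotation": [0,0,0],"claw": 0.7},{"offset": [-0.844,-0.518,0.056],"rotation": [0,0,0],"claw": 0.7},{"offset": [-0.844,-0.518,0.056],"rotation": [0,0,0],"claw": 0.7}])

```text
clock: 11.22
tcp_pos: [0.359, -0.2743, 0.0605]
orientation: [-2.194, -2.248, -0.001]
contact_force: [0.8, 0.6, 0.0]
grip_width: 0.0599
gripper_force: 0.0
```

Run:
```python
from h import *
f=save('wrist','w7.png');C=cloud(f);Z=C[...,2];V=f['z_map']>0
blob(f,(200,50,440,400),(Z>.012)&(Z<.035)&V,.025,'clamp')
plan((357.5,-276,-31,91.2))
R=Rn.from_rotvec(get_obs()['orientation']).as_matrix(); q=(C-get_obs()['tcp_pos'])@R*1000
k=q[(Z>.06)&V&(np.abs(q[...,1])<60)&(np.abs(q[...,0])<15)]; print('finger tip tool z',np.percentile(k[:,2],[99,100]),'y',np.percentile(np.abs(k[:,1]),[1,99]))
```

```text
clamp px 5269 rect c [ 358.  -277.5] size [ 27.4 131.5] ang 2.3 mean [ 358.  -270.7   25. ] box [[342.0, -212.0], [347.0, -344.0], [374.0, -343.0], [369.0, -211.0]]
t 11.27 tcp [ 359.1 -274.3   60.6] psi 91.4 w 59.5
[-0.011, -0.011, 0.61] [0.0, -0.0, 0.002] rows>= 2.2
finger tip tool z [-41.32931339 -32.93465224] y [ 0.6474354  59.61600609]
```

View pics/w7.png

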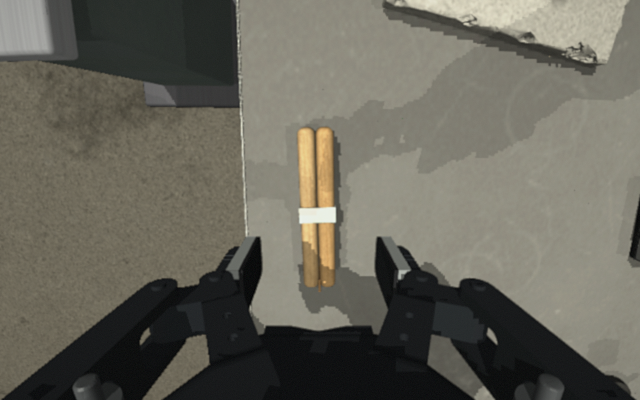

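The clamp is at (317,212), parallel to the pads and inside the opening. Descending to TCP z ≈ -26 mm.

Call:
drive_tool(rows=[{"offset": [-0.02,-0.008,0.25],"rotation": [0,0,0],"claw": 0.7},{"offset": [-0.02,-0.008,0.42],"rotation": [0,0,0],"claw": 0.7},{"offset": [-0.02,-0.008,0.52],"rotation": [0,0,0],"claw": 0.7},{"offset": [-0.02,-0.008,0.575],"rotation": [0,0,0],"claw": 0.7},{"offset": [-0.02,-0.008,0.575],"rotation": [0,0,0],"claw": 0.7},{"offset": [-0.02,-0.008,0.575],"rotation": [0,0,0],"claw": 0.7}])

```text
clock: 11.77
tcp_pos: [0.3577, -0.2781, -0.0254]
orientation: [-2.196, -2.246, -0.0]
contact_force: [0.0, 0.5, 0.9]
grip_width: 0.0602
gripper_force: 0.0
```

Call:
drive_tool(rows=[{"offset": [0,0,0],"rotation": [0,0,0],"claw": 0.4},{"offset": [0,0,0],"rotation": [0,0,0],"claw": 0.4},{"offset": [0,0,0],"rotation": [0,0,0],"claw": 0.2},{"offset": [0,0,0],"rotation": [0,0,0],"claw": 0.1},{"offset": [0,0,0],"rotation": [0,0,0],"claw": 0.1},{"offset": [0,0,0],"rotation": [0,0,0],"claw": 0.1},{"offset": [0,0,0],"rotation": [0,0,0],"claw": 0.1}], force=40)

```text
clock: 12.35
tcp_pos: [0.358, -0.2792, -0.0245]
orientation: [2.196, 2.243, 0.0]
contact_force: [-0.6, 0.4, 5.0]
grip_width: 0.0254
gripper_force: 39.2
```

Run:
```python
from h import *
plan((358,-277,70,91.6),(493,-96.5,70,169))
```

```text
t 12.35 tcp [ 358.  -279.2  -24.5] psi 91.2 w 25.4
[0.014, 0.002, -0.63] [0.001, 0.001, -0.003] rows>= 2.3
[0.589, 0.467, 0.0] [0.0, 0.0, -0.675] rows>= 10.8
[-0.327, 0.676, 0.0] [0, 0, 0] rows>= 2.7
```

Call:
drive_tool(rows=[{"offset": [0,0,-0.2],"rotation": [0,0,0],"claw": 0.1},{"offset": [0,0,-0.45],"rotation": [0,0,0],"claw": 0.1},{"offset": [0,0,-0.63],"rotation": [0,0,0],"claw": 0.1},{"offset": [0,0,-0.63],"rotation": [0,0,0],"claw": 0.1},{"offset": [0,0,-0.63],"rotation": [0,0,0],"claw": 0.1}])

```text
clock: 12.77
tcp_pos: [0.3581, -0.2797, 0.0708]
orientation: [2.195, 2.241, 0.0]
contact_force: [-0.8, 0.8, -2.0]
grip_width: 0.0259
gripper_force: 40.0
```

Call:
drive_tool(rows=[{"offset": [0.59,0.467,0],"rotation": [0,0,-0.675],"claw": 0.1},{"offset": [0.59,0.467,0],"rotation": [0,0,-0.675],"claw": 0.1},{"offset": [0.59,0.467,0],"rotation": [0,0,-0.675],"claw": 0.1},{"offset": [0.59,0.467,0],"rotation": [0,0,-0.675],"claw": 0.1},{"offset": [0.59,0.467,0],"rotation": [0,0,-0.675],"claw": 0.1},{"offset": [0.59,0.467,0],"rotation": [0,0,-0.675],"claw": 0.1},{"offset": [0.59,0.467,0],"rotation": [0,0,-0.675],"claw": 0.1},{"offset": [0.59,0.467,0],"rotation": [0,0,-0.675],"claw": 0.1},{"offset": [0.59,0.467,0],"rotation": [0,0,-0.675],"claw": 0.1},{"offset": [0.59,0.467,0],"rotation": [0,0,-0.675],"claw": 0.1},{"offset": [0.59,0.467,0],"rotation": [0,0,-0.675],"claw": 0.1},{"offset": [0.59,0.467,0],"rotation": [0,0,-0.675],"claw": 0.1}])

```text
clock: 13.77
tcp_pos: [0.4242, -0.1884, 0.0677]
orientation: [-0.308, -3.124, -0.002]
contact_force: [-0.1, 0.1, -0.3]
grip_width: 0.0257
gripper_force: 40.0
```

Call:
drive_tool(rows=[{"offset": [-0.327,0.676,0],"rotation": [0,0,0],"claw": 0.1},{"offset": [-0.327,0.676,0],"rotation": [0,0,0],"claw": 0.1},{"offset": [-0.327,0.676,0],"rotation": [0,0,0],"claw": 0.1},{"offset": [-0.327,0.676,0],"rotation": [0,0,0],"claw": 0.1},{"offset": [-0.327,0.676,0],"rotation": [0,0,0],"claw": 0.1},{"offset": [-0.327,0.676,0],"rotation": [0,0,0],"claw": 0.1},{"offset": [-0.327,0.676,0],"rotation": [0,0,0],"claw": 0.1}])

```text
clock: 14.35
tcp_pos: [0.4921, -0.1003, 0.0682]
orientation: [-0.318, -3.124, 0.001]
contact_force: [-0.1, 0.1, -1.3]
grip_width: 0.0254
gripper_force: 40.0
```

Run:
```python
from h import *
f=save('wrist','w8.png');C=cloud(f);Z=C[...,2];V=f['z_map']>0;g=f['frame'].astype(int)
print(np.percentile(Z[(g.max(2)-g.min(2)>60)&V],[5,50,95]))
blob(f,(150,20,490,400),(Z>.08)&(Z<.14)&V&(g.max(2)-g.min(2)>50),.118,'clamp')
blob(f,(0,20,640,400),(Z>.045)&(Z<.065)&V,.056,'brick')
plan((493,-96.5,-8,169))
```

```text
[0.11520072 0.11687323 0.11806093]
clamp px 3250 rect c [456.2 -86.3] size [11.1 58. ] ang 79.2 mean [455.  -86.1 118. ] box [[427.0, -86.0], [484.0, -97.0], [486.0, -86.0], [429.0, -75.0]]
brick px 12123 rect c [508.8 -20.8] size [ 61. 112.] ang 78.7 mean [499.7 -18.5  56. ] box [[448.0, -40.0], [558.0, -62.0], [570.0, -2.0], [460.0, 20.0]]
t 14.4 tcp [ 492.2 -100.4   68.3] psi 168.4 w 25.4
[-0.0, 0.027, 0.509] [-0.0, -0.001, -0.005] rows>= 1.8
```

View pics/w8.png

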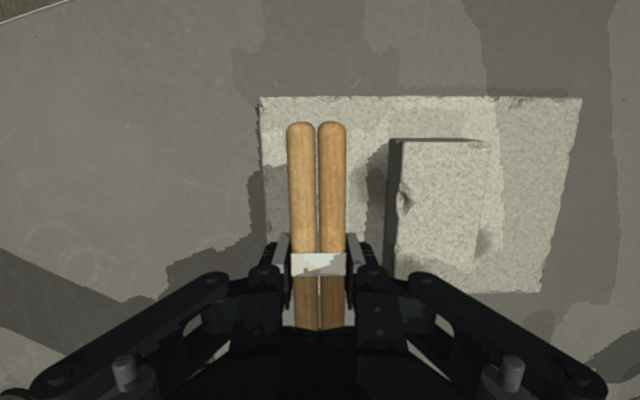

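The clamp is held at its band (318,262), parallel to the brick on the right at (440,205). Lowering, then opening only part way to stay clear of the brick.

Call:
drive_tool(rows=[{"offset": [0,0.027,0.2],"rotation": [0,0,-0.005],"claw": 0.1},{"offset": [0,0.027,0.35],"rotation": [0,0,-0.005],"claw": 0.1},{"offset": [0,0.027,0.45],"rotation": [0,0,-0.005],"claw": 0.1},{"offset": [0,0.027,0.49],"rotation": [0,0,-0.005],"claw": 0.1},{"offset": [0,0.027,0.505],"rotation": [0,0,-0.005],"claw": 0.1},{"offset": [0,0.027,0.505],"rotation": [0,0,-0.005],"claw": 0.1},{"offset": [0,0.027,0.505],"rotation": [0,0,-0.005],"claw": 0.1},{"offset": [0,0.027,0.505],"rotation": [0,0,-0.005],"claw": 0.1}])

```text
clock: 15.07
tcp_pos: [0.4951, -0.0954, -0.0059]
orientation: [0.298, 3.126, -0.0]
contact_force: [-0.4, -0.2, -0.4]
grip_width: 0.0256
gripper_force: 40.0
```

Call:
drive_tool(rows=[{"offset": [0,0,0],"rotation": [0,0,0],"claw": 0.4},{"offset": [0,0,0],"rotation": [0,0,0],"claw": 0.5},{"offset": [0,0,0],"rotation": [0,0,0],"claw": 0.5},{"offset": [0,0,0],"rotation": [0,0,0],"claw": 0.5},{"offset": [0,0,0],"rotation": [0,0,0],"claw": 0.5},{"offset": [0,0,-0.3],"rotation": [0,0,0],"claw": 0.5},{"offset": [0,0,-0.6],"rotation": [0,0,0],"claw": 0.5},{"offset": [0,0,-0.8],"rotation": [0,0,0],"claw": 0.5},{"offset": [0,0,-0.8],"rotation": [0,0,0],"claw": 0.5},{"offset": [0,0,-0.8],"rotation": [0,0,0],"claw": 0.5}])

```text
clock: 15.9
tcp_pos: [0.496, -0.0954, 0.1153]
orientation: [0.298, 3.123, -0.002]
contact_force: [0.5, -0.3, -0.2]
grip_width: 0.0427
gripper_force: 0.0
```

Run:
```python
from h import *
f=save('wrist','w9.png');C=cloud(f);Z=C[...,2];V=f['z_map']>0;g=f['frame'].astype(int)
blob(f,(150,20,490,400),(Z>.032)&(Z<.05)&V,.041,'clamp')
plan((356,240,100,120),)
```

```text
clamp px 3991 rect c [493.5 -94.2] size [ 27.7 130.9] ang 80.6 mean [488.  -93.4  41. ] box [[427.0, -97.0], [556.0, -119.0], [560.0, -91.0], [431.0, -70.0]]
t 15.95 tcp [494.5 -95.5 113.6] psi 169.1 w 42.3
[0.443, 0.674, 0.029] [-0.0, 0.001, 0.428] rows>= 6.9
[0.799, 0.106, 0.03] [0, 0, 0] rows>= 2.9
[0.799, 0.106, 0.03] [0, 0, 0] rows>= 2.9
```

Run:
```python
from h import *
plan((356,262,115,90),)
```

```text
t 15.95 tcp [494.5 -95.5 113.6] psi 169.1 w 42.3
[0.452, 0.722, -0.004] [0.0, 0.001, 0.69] rows>= 11.0
[0.794, -0.308, -0.003] [0, 0, 0] rows>= 3.1
[0.794, -0.308, -0.003] [0, 0, 0] rows>= 3.1
```

Call:
drive_tool(rows=[{"offset": [0.452,0.722,-0.004],"rotation": [0,0,0.69],"claw": 0.8},{"offset": [0.452,0.722,-0.004],"rotation": [0,0,0.69],"claw": 0.8},{"offset": [0.452,0.722,-0.004],"rotation": [0,0,0.69],"claw": 0.8},{"offset": [0.452,0.722,-0.004],"rotation": [0,0,0.69],"claw": 0.8},{"offset": [0.452,0.722,-0.004],"rotation": [0,0,0.69],"claw": 0.8},{"offset": [0.452,0.722,-0.004],"rotation": [0,0,0.69],"claw": 0.8},{"offset": [0.452,0.722,-0.004],"rotation": [0,0,0.69],"claw": 0.8},{"offset": [0.452,0.722,-0.004],"rotation": [0,0,0.69],"claw": 0.8},{"offset": [0.452,0.722,-0.004],"rotation": [0,0,0.69],"claw": 0.8},{"offset": [0.452,0.722,-0.004],"rotation": [0,0,0.69],"claw": 0.8},{"offset": [0.452,0.722,-0.004],"rotation": [0,0,0.69],"claw": 0.8},{"offset": [0.452,0.722,-0.004],"rotation": [0,0,0.69],"claw": 0.8}])

```text
clock: 16.95
tcp_pos: [0.4468, 0.0239, 0.1122]
orientation: [-2.224, -2.216, 0.004]
contact_force: [-0.6, -0.4, -0.1]
grip_width: 0.0683
gripper_force: 0.0
```

Call:
drive_tool(rows=[{"offset": [0.794,-0.308,-0.003],"rotation": [0,0,0],"claw": 0.8},{"offset": [0.794,-0.308,-0.003],"rotation": [0,0,0],"claw": 0.8},{"offset": [0.794,-0.308,-0.003],"rotation": [0,0,0],"claw": 0.8},{"offset": [0.794,-0.308,-0.003],"rotation": [0,0,0],"claw": 0.8},{"offset": [0.794,-0.308,-0.003],"rotation": [0,0,0],"claw": 0.8}])

```text
clock: 17.37
tcp_pos: [0.4002, 0.1452, 0.1135]
orientation: [-2.21, -2.232, 0.002]
contact_force: [0.1, -0.9, 0.4]
grip_width: 0.0684
gripper_force: 0.0
```

Call:
drive_tool(rows=[{"offset": [0.794,-0.308,-0.003],"rotation": [0,0,0],"claw": 0.8},{"offset": [0.794,-0.308,-0.003],"rotation": [0,0,0],"claw": 0.8},{"offset": [0.794,-0.308,-0.003],"rotation": [0,0,0],"claw": 0.8},{"offset": [0.794,-0.308,-0.003],"rotation": [0,0,0],"claw": 0.8},{"offset": [0.794,-0.308,-0.003],"rotation": [0,0,0],"claw": 0.8},{"offset": [0.794,-0.308,-0.003],"rotation": [0,0,0],"claw": 0.8},{"offset": [0.794,-0.308,-0.003],"rotation": [0,0,0],"claw": 0.8}])

```text
clock: 17.95
tcp_pos: [0.3563, 0.2597, 0.1139]
orientation: [2.223, 2.219, -0.003]
contact_force: [0.4, -0.4, 0.0]
grip_width: 0.0682
gripper_force: 0.0
```

Run:
```python
from h import *
f=save('wrist','w10.png');C=cloud(f);Z=C[...,2];V=f['z_map']>0
blob(f,(200,30,440,380),(Z>.06)&(Z<.085)&V,.076,'cap')
blob(f,(200,30,440,380),(Z>.044)&(Z<.055)&V,.05,'shoulder')
blob(f,(200,30,440,380),(Z>.012)&(Z<.055)&V,.05,'body')
q=C[V&(Z>.015)&(Z<.045)&(abs(C[...,0]-.356)<.04)&(abs(C[...,1]-.262)<.04)]; 
print('side face',len(q)); r=cv2.fitLine((q[:,:2]*1000).astype(np.float32),cv2.DIST_HUBER,0,.01,.01).ravel(); print(r)
plan((356,262,-5,90))
```

```text
cap px 905 rect c [356.3 268.8] size [26.8 23.6] ang 89.9 mean [356.2 268.9  76. ] box [[344.0, 255.0], [368.0, 255.0], [368.0, 282.0], [344.0, 282.0]]
shoulder px 500 rect c [355.8 267.9] size [31.3 31.5] ang 53.1 mean [355.1 275.1  50. ] box [[334.0, 265.0], [359.0, 246.0], [378.0, 271.0], [353.0, 290.0]]
body px 721 rect c [356.2 270.1] size [35.3 33.5] ang 53.0 mean [355.6 277.6  50. ] box [[332.0, 266.0], [359.0, 246.0], [380.0, 274.0], [353.0, 294.0]]
side face 215
[ 9.6419591e-01 -2.6519096e-01  3.6129395e+02  2.7974765e+02]
t 18.0 tcp [356.3 259.8 114.1] psi 89.9 w 68.3
[0.016, -0.002, 0.794] [-0.0, 0.001, -0.001] rows>= 2.9
```

View pics/w10.png

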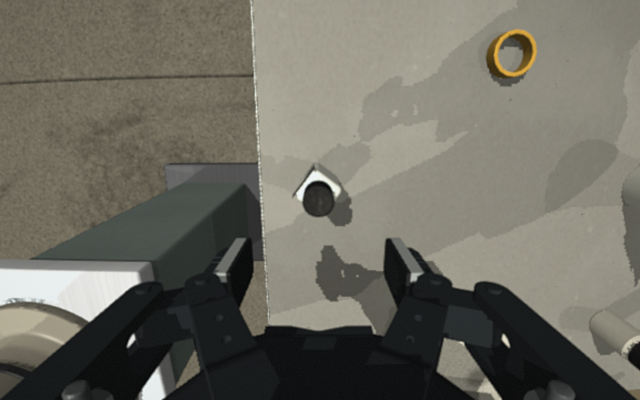

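Wrist view: the flask cap is at (318,198) with the body a diamond, sides about 53°/-37°, centre about (356,267) mm. The ring is at (513,53). I'll turn the gripper to 53° yaw and descend.

Run:
```python
from h import *
plan((355.7,267,110,53),(355.7,267,-10,53))
```

```text
t 18.0 tcp [356.3 259.8 114.1] psi 89.9 w 68.3
[0.048, -0.004, 0.027] [-0.0, 0.001, 0.322] rows>= 5.2
[0.0, 0.0, 0.8] [0.0, 0.0, 0.0] rows>= 2.9
```

Call:
drive_tool(rows=[{"offset": [0.048,-0.004,0.027],"rotation": [0,0,0.322],"claw": 0.8},{"offset": [0.048,-0.004,0.027],"rotation": [0,0,0.322],"claw": 0.8},{"offset": [0.048,-0.004,0.027],"rotation": [0,0,0.322],"claw": 0.8},{"offset": [0.048,-0.004,0.027],"rotation": [0,0,0.322],"claw": 0.8},{"offset": [0.048,-0.004,0.027],"rotation": [0,0,0.322],"claw": 0.8},{"offset": [0.048,-0.004,0.027],"rotation": [0,0,0.322],"claw": 0.8},{"offset": [0.048,-0.004,0.027],"rotation": [0,0,0.322],"claw": 0.8},{"offset": [0.048,-0.004,0.027],"rotation": [0,0,0.322],"claw": 0.8}])

```text
clock: 18.67
tcp_pos: [0.3553, 0.2686, 0.1105]
orientation: [2.808, 1.408, -0.0]
contact_force: [-1.0, 0.3, 0.7]
grip_width: 0.0687
gripper_force: 0.0
```

Run:
```python
from h import *
f=save('wrist','w11.png');C=cloud(f);Z=C[...,2];V=f['z_map']>0
blob(f,(200,30,440,380),(Z>.06)&(Z<.085)&V,.076,'cap')
blob(f,(200,30,440,380),(Z>.044)&(Z<.055)&V,.05,'shoulder')
plan((355.7,267,-10,53))
```

```text
cap px 926 rect c [357.9 268.6] size [27.7 23.5] ang 53.2 mean [357.8 268.6  76. ] box [[340.0, 265.0], [359.0, 250.0], [376.0, 273.0], [357.0, 287.0]]
shoulder px 514 rect c [356.1 267.1] size [32.5 31.5] ang 53.3 mean [359.6 274.   50. ] box [[334.0, 264.0], [359.0, 245.0], [378.0, 271.0], [353.0, 290.0]]
t 18.72 tcp [355.2 268.7 110.5] psi 53.3 w 68.2
[-0.007, 0.009, 0.803] [0.0, 0.0, 0.002] rows>= 2.9
```

Consistent (356, 267.5). Descending.

Call:
drive_tool(rows=[{"offset": [-0.004,0.008,0.25],"rotation": [0,0,0],"claw": 0.8},{"offset": [-0.004,0.008,0.45],"rotation": [0,0,0],"claw": 0.8},{"offset": [-0.004,0.008,0.6],"rotation": [0,0,0],"claw": 0.8},{"offset": [-0.004,0.008,0.7],"rotation": [0,0,0],"claw": 0.8},{"offset": [-0.004,0.008,0.8],"rotation": [0,0,0],"claw": 0.8},{"offset": [-0.004,0.008,0.8],"rotation": [0,0,0],"claw": 0.8},{"offset": [-0.004,0.008,0.8],"rotation": [0,0,0],"claw": 0.8}])

```text
clock: 19.3
tcp_pos: [0.3551, 0.2678, -0.0098]
orientation: [2.808, 1.407, -0.003]
contact_force: [0.5, -1.2, 0.4]
grip_width: 0.0682
gripper_force: 0.0
```

Call:
drive_tool(rows=[{"offset": [0,0,0],"rotation": [0,0,0],"claw": 0.5},{"offset": [0,0,0],"rotation": [0,0,0],"claw": 0.45},{"offset": [0,0,0],"rotation": [0,0,0],"claw": 0.4},{"offset": [0,0,0],"rotation": [0,0,0],"claw": 0.3},{"offset": [0,0,0],"rotation": [0,0,0],"claw": 0.2},{"offset": [0,0,0],"rotation": [0,0,0],"claw": 0.2},{"offset": [0,0,0],"rotation": [0,0,0],"claw": 0.2},{"offset": [0,0,0],"rotation": [0,0,0],"claw": 0.2}], force=30)

```text
clock: 19.97
tcp_pos: [0.3562, 0.2686, -0.0085]
orientation: [2.81, 1.405, 0.003]
contact_force: [-0.5, -0.2, 8.0]
grip_width: 0.0307
gripper_force: 29.9
```

Run:
```python
from h import *
plan((356,267,70,53),(522.5,55,70,79))
```

```text
t 19.97 tcp [356.2 268.6  -8.5] psi 53.2 w 30.7
[-0.008, 0.005, -0.523] [0.0, -0.001, 0.001] rows>= 1.9
[-0.23, 0.869, 0.0] [0.0, 0.0, -0.227] rows>= 3.6
[-0.588, 0.68, 0.0] [0, 0, 0] rows>= 3.2
```

Call:
drive_tool(rows=[{"offset": [-0.005,0,-0.15],"rotation": [0,0,0],"claw": 0.2},{"offset": [-0.005,0,-0.35],"rotation": [0,0,0],"claw": 0.2},{"offset": [-0.005,0,-0.523],"rotation": [0,0,0],"claw": 0.2},{"offset": [-0.005,0,-0.523],"rotation": [0,0,0],"claw": 0.2},{"offset": [-0.005,0,-0.523],"rotation": [0,0,0],"claw": 0.2}])

```text
clock: 20.38
tcp_pos: [0.3561, 0.2681, 0.0703]
orientation: [-2.81, -1.405, -0.006]
contact_force: [-0.9, -1.0, -0.8]
grip_width: 0.0305
gripper_force: 30.6
```

Call:
drive_tool(rows=[{"offset": [-0.23,0.869,0],"rotation": [0,0,-0.227],"claw": 0.2},{"offset": [-0.23,0.869,0],"rotation": [0,0,-0.227],"claw": 0.2},{"offset": [-0.23,0.869,0],"rotation": [0,0,-0.227],"claw": 0.2},{"offset": [-0.23,0.869,0],"rotation": [0,0,-0.227],"claw": 0.2},{"offset": [-0.23,0.869,0],"rotation": [0,0,-0.227],"claw": 0.2},{"offset": [-0.23,0.869,0],"rotation": [0,0,-0.227],"claw": 0.2},{"offset": [-0.23,0.869,0],"rotation": [0,0,-0.227],"claw": 0.2}])

```text
clock: 20.97
tcp_pos: [0.4375, 0.162, 0.068]
orientation: [-2.422, -2.0, 0.003]
contact_force: [0.4, 0.2, -1.3]
grip_width: 0.0309
gripper_force: 30.5
```

Call:
drive_tool(rows=[{"offset": [-0.588,0.68,0],"rotation": [0,0,0],"claw": 0.2},{"offset": [-0.588,0.68,0],"rotation": [0,0,0],"claw": 0.2},{"offset": [-0.588,0.68,0],"rotation": [0,0,0],"claw": 0.2},{"offset": [-0.588,0.68,0],"rotation": [0,0,0],"claw": 0.2},{"offset": [-0.588,0.68,0],"rotation": [0,0,0],"claw": 0.2},{"offset": [-0.588,0.68,0],"rotation": [0,0,0],"claw": 0.2},{"offset": [-0.588,0.68,0],"rotation": [0,0,0],"claw": 0.2},{"offset": [-0.588,0.68,0],"rotation": [0,0,0],"claw": 0.2}])

```text
clock: 21.63
tcp_pos: [0.521, 0.0582, 0.0689]
orientation: [-2.417, -2.005, 0.0]
contact_force: [-0.5, 0.4, -1.3]
grip_width: 0.0307
gripper_force: 30.5
```

Run:
```python
from h import *
plan((522.5,55,8.5,79))
```

```text
t 21.63 tcp [521.   58.2  68.9] psi 79.4 w 30.7
[-0.02, 0.014, 0.402] [-0.0, -0.0, 0.003] rows>= 1.5
```

Call:
drive_tool(rows=[{"offset": [-0.02,0.012,0.15],"rotation": [0,0,0],"claw": 0.2},{"offset": [-0.02,0.012,0.28],"rotation": [0,0,0],"claw": 0.2},{"offset": [-0.02,0.012,0.36],"rotation": [0,0,0],"claw": 0.2},{"offset": [-0.02,0.012,0.39],"rotation": [0,0,0],"claw": 0.2},{"offset": [-0.02,0.012,0.405],"rotation": [0,0,0],"claw": 0.2},{"offset": [-0.02,0.012,0.405],"rotation": [0,0,0],"claw": 0.2},{"offset": [-0.02,0.012,0.405],"rotation": [0,0,0],"claw": 0.2},{"offset": [-0.02,0.012,0.405],"rotation": [0,0,0],"claw": 0.2}])

```text
clock: 22.3
tcp_pos: [0.5242, 0.053, 0.0091]
orientation: [2.42, 2.002, 0.002]
contact_force: [-0.1, -0.3, -0.8]
grip_width: 0.0303
gripper_force: 30.7
```

Call:
drive_tool(rows=[{"offset": [0,0,0],"rotation": [0,0,0],"claw": 0.45},{"offset": [0,0,0],"rotation": [0,0,0],"claw": 0.6},{"offset": [0,0,0],"rotation": [0,0,0],"claw": 0.8},{"offset": [0,0,0],"rotation": [0,0,0],"claw": 0.8},{"offset": [0,0,0],"rotation": [0,0,0],"claw": 0.8},{"offset": [0,0,-0.2],"rotation": [0,0,0],"claw": 0.8},{"offset": [0,0,-0.45],"rotation": [0,0,0],"claw": 0.8},{"offset": [0,0,-0.7],"rotation": [0,0,0],"claw": 0.8},{"offset": [0,0,-0.7],"rotation": [0,0,0],"claw": 0.8},{"offset": [0,0,-0.7],"rotation": [0,0,0],"claw": 0.8},{"offset": [0,0,-0.7],"rotation": [0,0,0],"claw": 0.8}])

```text
clock: 23.22
tcp_pos: [0.5231, 0.0524, 0.113]
orientation: [2.421, 2.001, -0.001]
contact_force: [-0.0, -0.6, -0.2]
grip_width: 0.0684
gripper_force: 0.0
```

Run:
```python
from h import *
f=save('wrist','w12.png');C=cloud(f);Z=C[...,2];V=f['z_map']>0
blob(f,(200,30,440,380),(Z>.08)&(Z<.1)&V,.092,'cap')
blob(f,(200,30,440,380),(Z>.061)&(Z<.072)&V,.066,'shoulder')
plan((530,385.7,85,110),(530,385.7,-27,110))
```

```text
cap px 1003 rect c [524.4  53.5] size [27.  24.1] ang 78.3 mean [524.2  53.8  92. ] box [[510.0, 43.0], [533.0, 38.0], [539.0, 64.0], [515.0, 69.0]]
shoulder px 561 rect c [523.1  52. ] size [32.6 31. ] ang 80.2 mean [523.6  60.1  66. ] box [[505.0, 39.0], [536.0, 33.0], [541.0, 65.0], [511.0, 71.0]]
t 23.27 tcp [522.6  52.3 112.3] psi 79.2 w 68.2
[0.731, -0.123, 0.06] [-0.001, 0.0, -0.269] rows>= 4.3
[0.691, 0.269, 0.061] [0, 0, 0] rows>= 2.7
[0.691, 0.269, 0.061] [0, 0, 0] rows>= 2.7
[0.0, 0.0, 0.747] [0.0, 0.0, 0.0] rows>= 2.7
```

Flask stands about 74 mm from the board centre, within tolerance. Now the ring, keeping yaw.

Run:
```python
from h import *
plan((530,385.7,85,79))
```

```text
t 23.27 tcp [522.6  52.3 112.3] psi 79.2 w 68.2
[0.731, -0.123, 0.06] [-0.001, 0.0, 0.001] rows>= 2.7
[0.73, -0.125, 0.061] [0, 0, 0] rows>= 2.7
[0.73, -0.125, 0.061] [0, 0, 0] rows>= 2.7
```

Call:
drive_tool(rows=[{"offset": [0.731,-0.123,0.06],"rotation": [0,0,0],"claw": 0.8},{"offset": [0.731,-0.123,0.06],"rotation": [0,0,0],"claw": 0.8},{"offset": [0.731,-0.123,0.06],"rotation": [0,0,0],"claw": 0.8},{"offset": [0.731,-0.123,0.06],"rotation": [0,0,0],"claw": 0.8}])

```text
clock: 23.6
tcp_pos: [0.5238, 0.1716, 0.1029]
orientation: [-2.408, -2.01, -0.001]
contact_force: [-1.1, 0.5, -0.2]
grip_width: 0.0682
gripper_force: 0.0
```

Call:
drive_tool(rows=[{"offset": [0.73,-0.125,0.06],"rotation": [0,0,0],"claw": 0.8},{"offset": [0.73,-0.125,0.06],"rotation": [0,0,0],"claw": 0.8},{"offset": [0.73,-0.125,0.06],"rotation": [0,0,0],"claw": 0.8},{"offset": [0.73,-0.125,0.06],"rotation": [0,0,0],"claw": 0.8}])

```text
clock: 23.93
tcp_pos: [0.5252, 0.2825, 0.0937]
orientation: [-2.408, -2.009, -0.001]
contact_force: [-0.4, 0.3, 0.5]
grip_width: 0.0683
gripper_force: 0.0
```

Call:
drive_tool(rows=[{"offset": [0.73,-0.125,0.06],"rotation": [0,0,0],"claw": 0.8},{"offset": [0.73,-0.125,0.06],"rotation": [0,0,0],"claw": 0.8},{"offset": [0.73,-0.125,0.06],"rotation": [0,0,0],"claw": 0.8},{"offset": [0.73,-0.125,0.06],"rotation": [0,0,0],"claw": 0.8},{"offset": [0.73,-0.125,0.06],"rotation": [0,0,0],"claw": 0.8},{"offset": [0.73,-0.125,0.06],"rotation": [0,0,0],"claw": 0.8},{"offset": [0.73,-0.125,0.06],"rotation": [0,0,0],"claw": 0.8}])

```text
clock: 24.52
tcp_pos: [0.5306, 0.3835, 0.0852]
orientation: [2.422, 1.999, -0.004]
contact_force: [0.0, -0.6, -0.3]
grip_width: 0.0683
gripper_force: 0.0
```

Run:
```python
from h import *
f=save('wrist','w13.png');C=cloud(f);Z=C[...,2];V=f['z_map']>0;g=f['frame'].astype(int)
blob(f,(200,30,440,380),(Z>.007)&(Z<.025)&V,.014,'ring')
blob(f,(200,30,440,380),(g.max(2)-g.min(2)>60),.014,'ringcol')
plan((530,385.7,-29,79))
```

```text
ring px 676 rect c [531.7 387.2] size [39.8 38.7] ang 79.1 mean [531.4 386.8  14. ] box [[509.0, 371.0], [547.0, 364.0], [554.0, 403.0], [516.0, 410.0]]
ringcol px 736 rect c [530.9 386.2] size [39.2 39.8] ang 34.2 mean [531. 386.  14.] box [[503.0, 392.0], [526.0, 359.0], [558.0, 381.0], [536.0, 414.0]]
t 24.57 tcp [530.8 383.7  85.5] psi 79.0 w 68.4
[0.014, -0.008, 0.764] [-0.0, 0.001, 0.0] rows>= 2.7
```

View pics/w13.png

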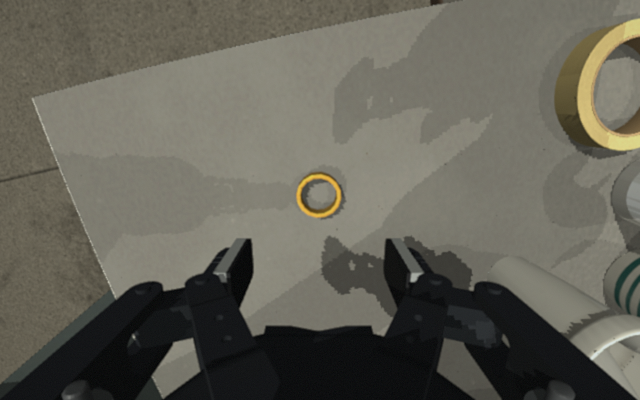

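Ring at (319,195), i.e. about (531,386.5) mm, matching the top view. Descending to TCP z ≈ -28 mm.

Call:
drive_tool(rows=[{"offset": [0.018,-0.003,0.27],"rotation": [0,0,0],"claw": 0.8},{"offset": [0.018,-0.003,0.5],"rotation": [0,0,0],"claw": 0.8},{"offset": [0.018,-0.003,0.64],"rotation": [0,0,0],"claw": 0.8},{"offset": [0.018,-0.003,0.72],"rotation": [0,0,0],"claw": 0.8},{"offset": [0.018,-0.003,0.757],"rotation": [0,0,0],"claw": 0.8},{"offset": [0.018,-0.003,0.757],"rotation": [0,0,0],"claw": 0.8},{"offset": [0.018,-0.003,0.757],"rotation": [0,0,0],"claw": 0.8}])

```text
clock: 25.15
tcp_pos: [0.5313, 0.3891, -0.026]
orientation: [2.422, 2.001, 0.003]
contact_force: [-0.0, -0.2, 0.5]
grip_width: 0.0685
gripper_force: 0.0
```

Call:
drive_tool(rows=[{"offset": [0,0,0],"rotation": [0,0,0],"claw": 0.6},{"offset": [0,0,0],"rotation": [0,0,0],"claw": 0.5},{"offset": [0,0,0],"rotation": [0,0,0],"claw": 0.4},{"offset": [0,0,0],"rotation": [0,0,0],"claw": 0.3},{"offset": [0,0,0],"rotation": [0,0,0],"claw": 0.3},{"offset": [0,0,0],"rotation": [0,0,0],"claw": 0.3},{"offset": [0,0,0],"rotation": [0,0,0],"claw": 0.3}], force=25)

```text
clock: 25.73
tcp_pos: [0.5312, 0.3895, -0.0255]
orientation: [2.421, 2.001, 0.004]
contact_force: [-0.8, -0.2, 5.1]
grip_width: 0.0385
gripper_force: 24.7
```

Run:
```python
from h import *
plan((531,386,115,79),(509.5,-19.5,115,79))
```

```text
t 25.73 tcp [531.2 389.5 -25.5] psi 79.2 w 38.5
[-0.022, 0.005, -0.937] [0.001, -0.001, 0.001] rows>= 3.4
[-0.894, 0.125, 0.0] [0.0, 0.0, 0.0] rows>= 3.2
[-0.894, 0.125, 0.0] [0, 0, 0] rows>= 3.2
[-0.894, 0.125, 0.0] [0, 0, 0] rows>= 3.2
```

Call:
drive_tool(rows=[{"offset": [0,0,-0.2],"rotation": [0,0,0],"claw": 0.3},{"offset": [0,0,-0.45],"rotation": [0,0,0],"claw": 0.3},{"offset": [0,0,-0.7],"rotation": [0,0,0],"claw": 0.3},{"offset": [0,0,-0.937],"rotation": [0,0,0],"claw": 0.3},{"offset": [0,0,-0.937],"rotation": [0,0,0],"claw": 0.3},{"offset": [0,0,-0.937],"rotation": [0,0,0],"claw": 0.3}])

```text
clock: 26.23
tcp_pos: [0.5318, 0.3902, 0.1167]
orientation: [2.421, 2.002, 0.009]
contact_force: [-0.6, -0.2, -1.0]
grip_width: 0.0384
gripper_force: 25.7
```

Call:
drive_tool(rows=[{"offset": [-0.9,0.125,0],"rotation": [0,0,0],"claw": 0.3},{"offset": [-0.9,0.125,0],"rotation": [0,0,0],"claw": 0.3},{"offset": [-0.9,0.125,0],"rotation": [0,0,0],"claw": 0.3},{"offset": [-0.9,0.125,0],"rotation": [0,0,0],"claw": 0.3},{"offset": [-0.9,0.125,0],"rotation": [0,0,0],"claw": 0.3}])

```text
clock: 26.65
tcp_pos: [0.5232, 0.2463, 0.1115]
orientation: [2.426, 1.993, -0.008]
contact_force: [0.0, 1.0, 0.1]
grip_width: 0.0383
gripper_force: 25.7
```

Call:
drive_tool(rows=[{"offset": [-0.9,0.125,0],"rotation": [0,0,0],"claw": 0.3},{"offset": [-0.9,0.125,0],"rotation": [0,0,0],"claw": 0.3},{"offset": [-0.9,0.125,0],"rotation": [0,0,0],"claw": 0.3},{"offset": [-0.9,0.125,0],"rotation": [0,0,0],"claw": 0.3},{"offset": [-0.9,0.125,0],"rotation": [0,0,0],"claw": 0.3}])

```text
clock: 27.07
tcp_pos: [0.516, 0.1124, 0.1122]
orientation: [2.426, 1.995, -0.005]
contact_force: [0.1, -0.1, -0.3]
grip_width: 0.0384
gripper_force: 25.7
```

Call:
drive_tool(rows=[{"offset": [-0.9,0.125,0],"rotation": [0,0,0],"claw": 0.3},{"offset": [-0.9,0.125,0],"rotation": [0,0,0],"claw": 0.3},{"offset": [-0.9,0.125,0],"rotation": [0,0,0],"claw": 0.3},{"offset": [-0.9,0.125,0],"rotation": [0,0,0],"claw": 0.3},{"offset": [-0.9,0.125,0],"rotation": [0,0,0],"claw": 0.3},{"offset": [-0.9,0.125,0],"rotation": [0,0,0],"claw": 0.3},{"offset": [-0.9,0.125,0],"rotation": [0,0,0],"claw": 0.3}])

```text
clock: 27.65
tcp_pos: [0.51, -0.0166, 0.1132]
orientation: [-2.417, -2.005, -0.002]
contact_force: [-0.2, 1.4, -0.7]
grip_width: 0.0383
gripper_force: 25.7
```

Run:
```python
from h import *
f=save('wrist','w14.png');C=cloud(f);Z=C[...,2];V=f['z_map']>0;g=f['frame'].astype(int)
m=(g.max(2)-g.min(2)>60)
blob(f,(200,150,440,380),m,.154,'ring'); print(np.percentile(Z[m&V],[5,50,95]))
blob(f,(100,30,560,380),(Z>.045)&(Z<.065)&V,.056,'brick')
plan((509.5,-17,31.5,79))
```

```text
ring px 1820 rect c [510.  -17.2] size [42.2 37.8] ang 72.4 mean [509.7 -15.5 154. ] box [[486.0, -32.0], [522.0, -43.0], [534.0, -3.0], [498.0, 9.0]]
[0.0395014  0.15225266 0.15353286]
brick px 8260 rect c [511.9 -17.2] size [ 59.1 113.5] ang 78.7 mean [512.7 -13.9  56. ] box [[450.0, -35.0], [562.0, -57.0], [573.0, 1.0], [462.0, 23.0]]
t 27.7 tcp [509.9 -16.5 113.3] psi 79.4 w 38.4
[-0.004, -0.002, 0.545] [0.0, -0.001, 0.003] rows>= 2.0
```

View pics/w14.png

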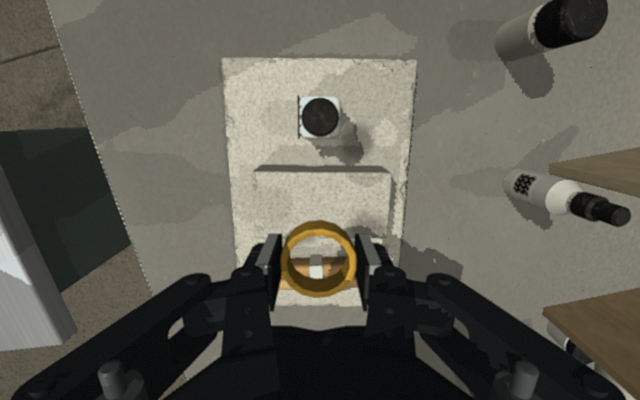

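The ring is held over the brick's middle (ring at (318,258)), and the flask stands upright at (320,117). Lowering.

Call:
drive_tool(rows=[{"offset": [-0.004,-0.002,0.2],"rotation": [0,0,0],"claw": 0.3},{"offset": [-0.004,-0.002,0.38],"rotation": [0,0,0],"claw": 0.3},{"offset": [-0.004,-0.002,0.48],"rotation": [0,0,0],"claw": 0.3},{"offset": [-0.004,-0.002,0.53],"rotation": [0,0,0],"claw": 0.3},{"offset": [-0.004,-0.002,0.55],"rotation": [0,0,0],"claw": 0.3},{"offset": [-0.004,-0.002,0.55],"rotation": [0,0,0],"claw": 0.3},{"offset": [-0.004,-0.002,0.55],"rotation": [0,0,0],"claw": 0.3},{"offset": [-0.004,-0.002,0.55],"rotation": [0,0,0],"claw": 0.3}])

```text
clock: 28.37
tcp_pos: [0.51, -0.0192, 0.0315]
orientation: [2.419, 2.003, 0.002]
contact_force: [-0.2, -0.5, -1.0]
grip_width: 0.0383
gripper_force: 25.7
```

Call:
drive_tool(rows=[{"offset": [0,0,0],"rotation": [0,0,0],"claw": 0.5},{"offset": [0,0,0],"rotation": [0,0,0],"claw": 0.7},{"offset": [0,0,0],"rotation": [0,0,0],"claw": 0.7},{"offset": [0,0,0],"rotation": [0,0,0],"claw": 0.7},{"offset": [0,0,0],"rotation": [0,0,0],"claw": 0.7},{"offset": [0,0,-0.2],"rotation": [0,0,0],"claw": 0.7},{"offset": [0,0,-0.45],"rotation": [0,0,0],"claw": 0.7},{"offset": [0,0,-0.7],"rotation": [0,0,0],"claw": 0.7},{"offset": [0,0,-0.9],"rotation": [0,0,0],"claw": 0.7},{"offset": [0,0,-0.9],"rotation": [0,0,0],"claw": 0.7},{"offset": [0,0,-0.9],"rotation": [0,0,0],"claw": 0.7}])

```text
clock: 29.28
tcp_pos: [0.5104, -0.0203, 0.1675]
orientation: [2.419, 1.999, 0.004]
contact_force: [0.8, -0.7, -0.3]
grip_width: 0.0599
gripper_force: 0.0
```

Run:
```python
from h import *
f=save('wrist','w15.png');C=cloud(f);Z=C[...,2];V=f['z_map']>0;g=f['frame'].astype(int)
blob(f,(200,100,440,400),(g.max(2)-g.min(2)>60)&(Z>.055)&(Z<.08),.07,'ring')
blob(f,(100,20,560,400),(Z>.045)&(Z<.063)&V&(C[...,1]<.035),.056,'brick')
blob(f,(100,0,560,400),(Z>.08)&(Z<.1)&V,.092,'cap')
blob(f,(100,0,560,400),(Z>.03)&(Z<.046)&V&(C[...,1]<-.05),.041,'clamp')
print(get_obs()['clock'],get_obs()['tcp_pos'])
```

```text
ring px 544 rect c [509.2 -22. ] size [39.1 39.1] ang 60.4 mean [509.5 -22.3  70. ] box [[483.0, -29.0], [517.0, -49.0], [536.0, -15.0], [502.0, 5.0]]
brick px 4959 rect c [511.8 -17.8] size [ 58.6 113.3] ang 78.4 mean [512.8 -15.   56. ] box [[450.0, -35.0], [561.0, -58.0], [573.0, -0.0], [462.0, 22.0]]
cap px 1023 rect c [701.6  85.9] size [30.3 30.6] ang 48.0 mean [701.6  86.1  92. ] box [[680.0, 85.0], [703.0, 64.0], [723.0, 87.0], [700.0, 107.0]]
clamp px 2584 rect c [496.1 -92.5] size [ 32.5 128.2] ang 80.9 mean [495.  -91.1  41. ] box [[430.0, -98.0], [557.0, -119.0], [562.0, -87.0], [435.0, -66.0]]
29.3333 [ 0.50907568 -0.02041475  0.16589968]
```

View pics/w15.png

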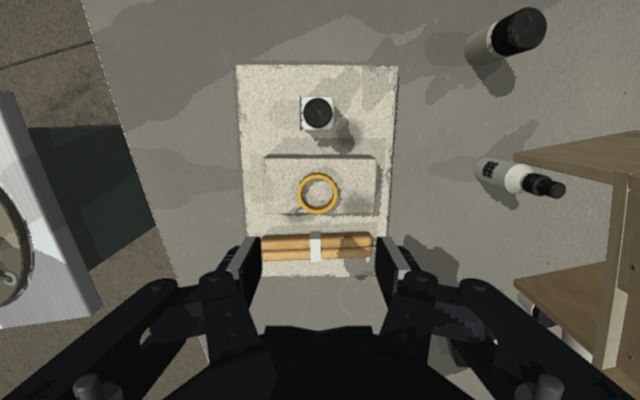

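All four parts sit as planned: flask (318,112), ring flat on the brick (318,193), clamp (316,246), and the two bystanders are undisturbed. Ring-to-brick offset is about 4–5 mm and the gripper is clear.

```bash
python3 -c "from bench import hand_in; print(hand_in())"
```

```text
the job is handed in; nothing more can be done
None
```

I handed the job in at about 29 s: brick, ring, flask and clamp all measured within tolerance on the board and the spray and polish bottles still stood in place, but the hand-in returned no verdict.

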